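# Load the tape cassette changer and index it with the thumb lever

## Robot

A 6-joint arm with a two-finger parallel gripper is mounted at the origin on a cart in front of the work surface, level with it; the furniture and walls round the work are solid. World frame = base frame: x ahead of the robot, y to its left, z up, the work surface at z = 0. Lengths are in m, angles in degrees, forces in N, time in s.
With the tool pointing down it reaches from about 0.375 to 0.9 m from the base axis. Payload 3.1 kg.
Tool frame: the origin (TCP) lies at the centre of the arm's flange, where the gripper is bolted on; the fingertips stand 182 mm ahead of it and the grasp point (between the pads) lies bot.grip_point_offset ahead of it (bot.grip_point_offset is the distance from the TCP to the grasp point, in m); x points along the fingers, z is the direction in which the jaws open and shut, and the axes are right-handed (so a half turn about x gives the same grasp; the last joint's range is limited). The gripper opens to 87 mm and grips with 3 to 60 N. Pads are 19 mm wide; open, the fingers measure 117 mm over their backs; the gripper's body (75 mm by 190 mm) begins 51 mm behind the grasp point.
Start: joints at [-83.279, 30.224, 82.088, -0, 67.689, -10.227], TCP at [0.182, -0.598, 0.405] pointing down, gripper open.
Joint ranges: [-176.69, 176.69], [-43.24, 126.21], [12.49, 139.97], [-82, 262], [0, 151.66], [-163.58, 163.58]. Speed limits (degrees/s): [159.86, 159.86, 180, 180, 180, 180].

## Interface

Orientations are given as a 3x3 rotation matrix whose columns are the frame's x, y, z axes.
In Python, from rig import bot gives the robot as it stands.
- The arm moves only by the tool step_arm, never from a script. Its argument "motion" is a list that holds one entry, the list of rows, each a list of 7 numbers: the turn, a rotation vector about the world's x, y, z in degrees, then the shift along the world's x, y, z in mm, then the finger opening in mm, from 0 to 87. A call has 1 to 12 rows; each row is the pose to reach, as a shift and turn from the pose commanded when the call began; what a row does not reach only later rows make up. A row lasts 1/12 s, in which the tool goes at most 41.7 mm and 7.16 degrees, less where a joint would pass 70% of its speed; a pose out of reach is approached as far as the arm can. A call with a gripper value outside its range is refused whole. The fingers move at their own pace and stop on an object; the grip force is fixed at half the most. Time passes only in rows, so rows that repeat a pose let the fingers close. It gives the time, the measured TCP pose, the force and the opening at its end, in the units of the state.
- bot.read_state(): the state, without advancing time (a new reading comes with each control period).
- bot.capture(name): name is "scene" or "top"; returns a dict with "frame" (480x640x3 uint8, red, green, blue), "range_z" (480x640 float32, m along the optical axis (not along the pixel's ray), 0 where there is no reading), "fx", "fy", "cx", "cy" (pixels), "dist_coeffs" ([k1, k2, p1, p2, k3] as OpenCV has them; the pictures are not rectified), "cam_to_world" (4x4, takes a point from camera to world coordinates). Camera axes: x right, y down, z forward; pixel columns grow to the right and rows downward; lengths in m; the calibration is good to about 2 mm. A picture is of the moment at which its call begins.
- bot.hand_in(): hands the job in, once; it reports no verdict.
The state is a dict: "time_s": time; "joint_positions": joint angles; "qvel": joint speeds; "tau": joint torques, N m; "position": TCP position; "tcp_rot": TCP orientation; "force": force on the tool from outside, world axes, zero at the start; "moment": the same for the moment, N m; "opening": opening from 0.0 (shut) to 1.0 (fully open).
Only numpy, scipy, OpenCV 4.12 (cv2) and the standard library are available. Lean on these libraries where they do the work, as an engineer would, in place of code of your own. Each camera call takes 0.05 s, during which the arm holds its last target.

## Task

Click the black thumb lever of the cassette changer to the right, notch by notch, until the carousel's empty pocket stands at the red pointer (lever over the red mark), without going past it. Then lift the blue cassette out of its dock by its ends, stand it on the bare table and let go, take it again across its broad faces and seat it fully in the empty pocket. Last, click the lever exactly one notch further, so that the blue cassette stands at the green pointer (lever over the green mark); keep the cassette from tipping over and leave the other things on the table where they are.

Things in the scene. Friction and masses are not known exactly. Their poses are not given: they have to be found in the camera images.
- changer: Cassette changer, fixed to the table. Grey round base, radius 100 mm, under the carousel, and a square lever plate over x -214 to -64 mm, y -30 to +120 mm, both 14 mm thick. Origin on the table under the carousel's axis; z up; its front is -x. A red pointer (loading) stands at x -79, y -79 mm, a green one at x +79, y -79 mm, both just outside the rim, 22 mm high.
- carousel_hub (a point): Top of the carousel's hub, 58 mm above the table, hub radius 16 mm. The carousel is a disc of radius 92 mm with four pockets a quarter turn apart, centred 70 mm from the axis; three hold fixed grey cassettes (tops 84 mm above the table), one is empty. Each lever notch turns it a quarter turn counter-clockwise seen from above, as from the red pointer to the green one.
- index_lever (a joint): Lever angle in rad, growing as its thumb piece moves to the changer's -y (right), counter-clockwise from above. Notches at 0, 0.3, 0.6, 0.9, 1.2, 1.5, stops just beyond the ends; at 0.45 it points along the changer's -x. Marks white, but red at 0.9 (empty pocket at the red pointer) and green at 1.2 (that pocket at the green pointer). It starts at 0, 0.3 or 0.6.
- lever_pivot (a point): The lever's upright axis, at x -110, y +60 mm of the changer, over a boss of radius 18 mm; this point is 40 mm above the table. A sprung detent pulls the lever into the nearest notch: pushed slowly it resists with up to about 7 N at the thumb piece (more when fast), tips over half-way between two notches, then the lever snaps on by itself to the next.
- lever_thumb (a point): Centre of the lever's black upright thumb piece, 64 mm above the table, 85 mm from the pivot. The piece is 22 mm along the lever, 14 mm across it, from 37 to 83 mm above the table. The lever's flat steel arm lies below it, 31 to 39 mm above the table.
- pocket (a point): Floor centre of the empty pocket, 28 mm above the table, turning with the carousel; x along the pocket's length (along the rim), y along the radius. Inside 65 x 40 mm; low walls on the long sides, flared, 14 mm high; at the ends white cheeks 5 mm thick, 30 mm wide, 71 mm high, flared on top, so a cassette here is held across its broad faces. Either way round will do. It gives way a little; the detent brings it back.
- cassette: Blue tape cassette with white faces, 60 mm long (x), 34 mm thick (y), 56 mm high (z), about 0.16 kg; origin at the centre of its underside. Its broad faces look along +y and -y, its ends along +x and -x. It starts standing in the dock.
- dock: Cassette dock, fixed to the table: dark base 100 x 80 x 6 mm, origin at the centre of its underside, x along the cassette's length. Two aluminium walls, 46 mm long, 5 mm thick, 38 mm apart, reach 66 mm above the table beside the broad faces, so here it is held by its ends; rubber lips 64 mm apart, 12 mm above the table, stand before its ends. The cassette stands 6 mm above the table.
- reel_low (a point): Lowest point of the taping machine's big tape reel, which hangs fixed over the table, 474 mm above it: a disc 176 mm across and 20 mm thick that faces the robot (it spans y -65 to +113 mm at x 506 to 547 mm). Go round in front of it with wrist and forearm. The machine itself stands to the left, beyond y = +280 mm, its bed and rollers up to 270 mm high.
- scissors: office scissors with black rings, 84 x 182 mm, lying flat; a bystander
- swab_tub: round tub of cotton swabs, 75 mm across, 88 mm high; a bystander
- tape_measure: grey pocket tape measure, 32 x 65 x 54 mm; a bystander
- clear_tape: small roll of clear tape, 54 mm across, 18 mm high, lying flat; a bystander
- glue_stick: white glue stick, 26 mm across, 88 mm high, standing; a bystander
- dust_brush: dusting brush with a wooden handle, 40 x 164 x 12 mm, lying flat; a bystander
Things that resemble listed ones, but are neither listed nor needed, are in the scene too. There is more than one size of the cassette; the one meant has the size given above.

How it is judged:
By the outcome, as a careful person would: the job done as asked, in the order asked, and still so for the second after the job is handed in, with the robot touching nothing.
It also fails if it takes over 72 s, if anything falls off the work surface, if the arm or the gripper's body presses on something with over 40 N, if the wrist force passes 120 N, or if a joint passes its speed limit or range.

## Working session

There is one attempt and no reset: what is moved stays moved. The work goes in short steps, Python scripts to look and compute and a tool call to move; the robot and the scene stay as the last step left them, time stands still between calls to the robot, and variables do not carry over. Pictures are saved under pics/ and viewed, and the job is handed in when it is done.

Besides the shell and the picture viewer there is one more tool, called after "Call:" by a JSON object that holds its "name" and its "arguments". step_arm: Moves the arm, as the interface text tells. Its arguments: {"type":"object","properties":{"motion":{"type":"array"}},"required":["motion"]}

```bash
ls; mkdir -p pics; cat > h.py <<'E'
import numpy as np, cv2, pickle
from rig import bot
def grab(tag):
    out={}
    for n in ("scene","top"):
        c=bot.capture(n); out[n]=c
        cv2.imwrite(f"pics/{tag}_{n}.png",c["frame"][:,:,::-1])
    pickle.dump(out,open(f"{tag}.pkl","wb")); return out
def load(tag): return pickle.load(open(f"{tag}.pkl","rb"))
def K(c): return np.array([[c["fx"],0,c["cx"]],[0,c["fy"],c["cy"]],[0,0,1.]])
def ray(c,uv):
    p=cv2.undistortPoints(np.array(uv,float).reshape(-1,1,2),K(c),np.array(c["dist_coeffs"],float)).reshape(-1,2)
    M=np.array(c["cam_to_world"]); d=np.c_[p,np.ones(len(p))]@M[:3,:3].T
    return M[:3,3],d
def onz(c,uv,z):
    o,d=ray(c,uv); t=(z-o[2])/d[:,2]; return o+d*t[:,None]
def cloud(c):
    h,w=c["range_z"].shape; v,u=np.mgrid[:h,:w]
    o,d=ray(c,np.c_[u.ravel(),v.ravel()]); return (o+d*c["range_z"].reshape(-1,1)).reshape(h,w,3)
def proj(c,P):
    M=np.linalg.inv(np.array(c["cam_to_world"])); 
    r,_=cv2.Rodrigues(M[:3,:3]); return cv2.projectPoints(np.array(P,float).reshape(-1,1,3),r,M[:3,3],K(c),np.array(c["dist_coeffs"],float))[0].reshape(-1,2)
def st():
    s=bot.read_state(); print("t",s["time_s"],"pos",np.round(s["position"],4),"F",np.round(s["force"],2),"M",np.round(s["moment"],2),"open",round(s["opening"]*87,1)); print(np.round(s["tcp_rot"],3).tolist(), np.round(s["joint_positions"],1)); return s
E
python3 - <<'E'
from h import *
c=grab("a0"); st(); print(bot.grip_point_offset)
for n in c: print(n,c[n]["fx"],np.round(c[n]["cam_to_world"],3).tolist(),c[n]["dist_coeffs"])
E
```

```text
pics
t 0.1 pos [ 0.1822 -0.5975  0.4039] F [-0.22 -1.28 -0.16] M [-0.05  0.01 -0.02] open 86.9
[[-0.0, 0.957, 0.291], [0.002, 0.291, -0.957], [-1.0, 0.0, -0.002]] [-83.3  30.3  82.1   0.   67.7 -10.2]
0.1635
scene 487.77480554441064 [[-0.76, -0.449, 0.469, -0.001], [-0.649, 0.516, -0.559, 0.586], [0.009, -0.729, -0.684, 1.005], [0.0, 0.0, 0.0, 1.0]] [-0.1260459  0.         0.         0.         0.       ]
top 478.3225472889581 [[-0.018, -0.994, 0.112, 0.377], [-1.0, 0.016, -0.013, -0.025], [0.012, -0.112, -0.994, 1.344], [0.0, 0.0, 0.0, 1.0]] [0.0283078 0.        0.        0.        0.       ]
```

View pics/a0_scene.png

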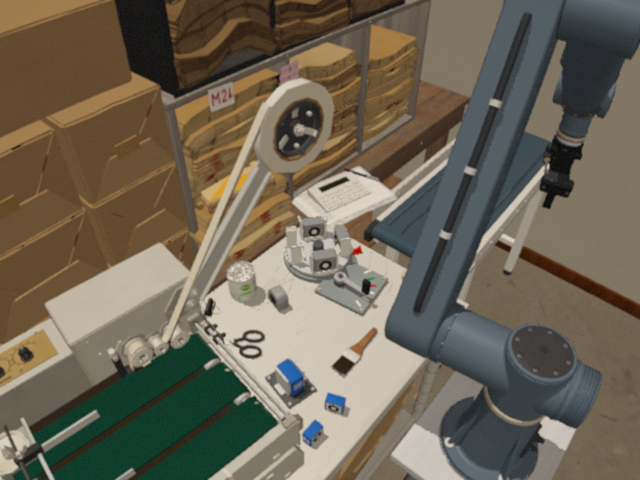

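View pics/a0_top.png

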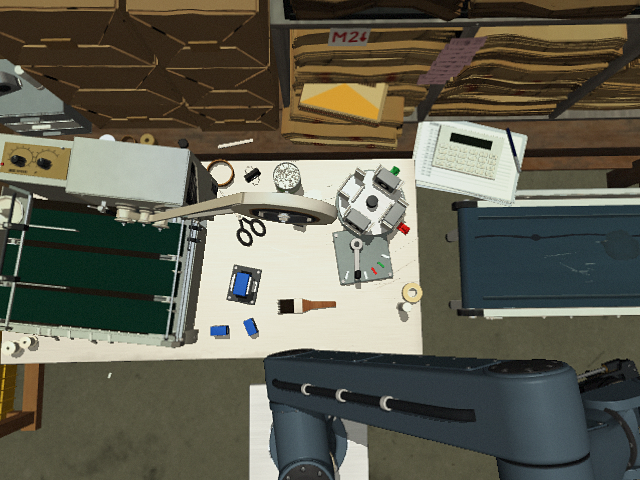

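The top view shows the dock and blue cassette at about (243,285), the changer hub at (372,201), the lever plate at (360,258), the red pointer at (404,228) and the green one at (396,170). There are also two small blue decoys at (220,330) and (251,327). I'll zoom in.

```bash
python3 - <<'E'
from h import *
c=load("a0")
f=c["top"]["frame"][:,:,::-1]
cv2.imwrite("pics/z1.png",cv2.resize(f[155:295,325:425],None,fx=5.6,fy=4.2*1.0,interpolation=cv2.INTER_CUBIC)[:588])
cv2.imwrite("pics/z1.png",cv2.resize(f[155:295,320:430],None,fx=4.2,fy=4.2,interpolation=cv2.INTER_CUBIC))
cv2.imwrite("pics/z2.png",cv2.resize(f[255:345,200:320],None,fx=6,fy=6,interpolation=cv2.INTER_CUBIC))
f=c["scene"]["frame"][:,:,::-1]
cv2.imwrite("pics/z3.png",cv2.resize(f[205:325,270:410],None,fx=4.8,fy=4.8,interpolation=cv2.INTER_CUBIC))
E
```

```text
(no output)
```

View pics/z1.png

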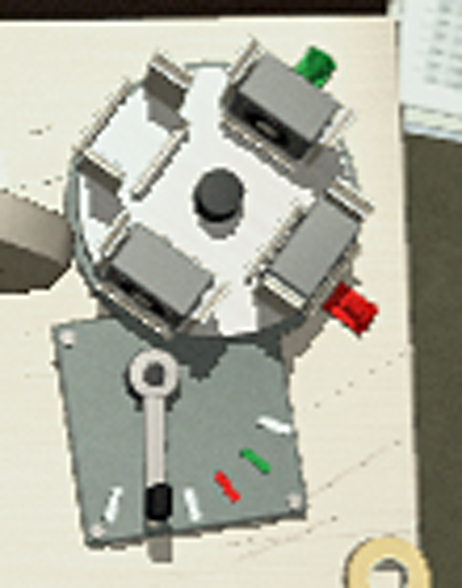

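View pics/z2.png

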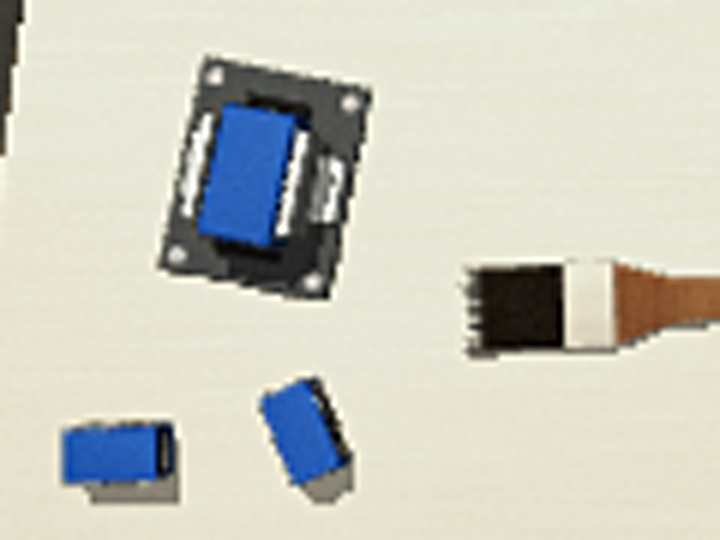

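View pics/z3.png

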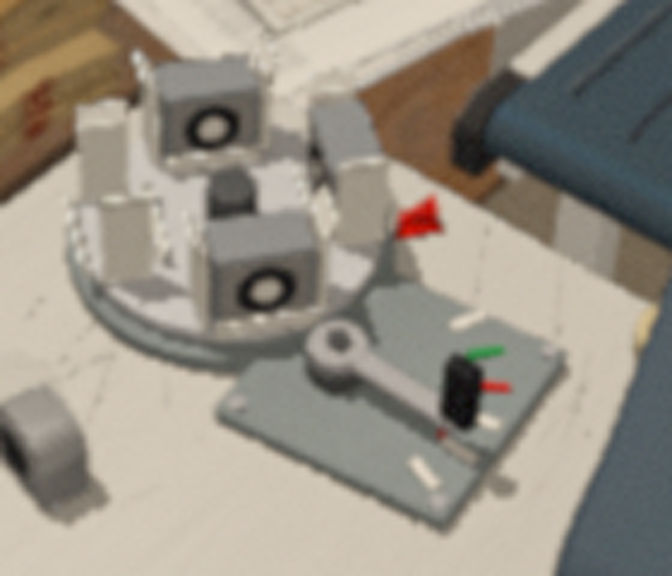

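Lever is over the second mark (0.3), because white marks 0 and 0.6 are visible on either side of it. The empty pocket is diagonally opposite the red pointer, so two notches are needed. Next I'll measure the poses.

```bash
cat > m.py <<'E'
from h import *
def blob(m,roi=None,mn=8):
    m=m.astype(np.uint8)
    if roi: 
        z=np.zeros_like(m); u0,v0,u1,v1=roi; z[v0:v1,u0:u1]=m[v0:v1,u0:u1]; m=z
    n,l,s,ct=cv2.connectedComponentsWithStats(m)
    return [(s[i,4],ct[i],l==i) for i in np.argsort(-s[1:,4])+1 if s[i,4]>=mn]
def hsv(c): return cv2.cvtColor(c["frame"],cv2.COLOR_RGB2HSV).astype(int)
E
python3 - <<'E'
from m import *
c=load("a0")
for n,roi in(("top",(325,155,430,295)),("scene",(270,205,410,325))):
    k=c[n];h=hsv(k);H,S,V=h[...,0],h[...,1],h[...,2]
    P=cloud(k)
    for nm,m in(("red",((H<6)|(H>174))&(S>150)&(V>100)),("green",(H>45)&(H<80)&(S>110)&(V>50)),("dark",(V<75))):
        for a,ct,mm in blob(m,roi,6)[:6]:
            q=P[mm]; q=q[np.isfinite(q).all(1)]
            print(n,nm,a,np.round(ct,1),"depth med",np.round(np.median(q,0),4),"zmax",round(q[:,2].max(),4),"z22",np.round(onz(k,[ct],.022)[0],4))
k=c["top"]
off=lambda u,v:(u/4.2+320-.38,v/4.2+155-.38)
print("hub",onz(k,[off(219,193)],.058), "pivot",onz(k,[off(153,376)],.040),"thumbtop",onz(k,[off(160,502)],.083))
for p in [(55,325),(280,320),(305,517),(90,548)]: print("corner",onz(k,[off(*p)],.014))
P=cloud(k)
off2=lambda u,v:(u/6+200-.4,v/6+255-.4)
for p in [(205,57),(372,92),(330,298),(162,268)]: print("dock corner",onz(k,[off2(*p)],.006))
h=hsv(k);m=(h[...,0]>100)&(h[...,0]<125)&(h[...,1]>130)
for a,ct,mm in blob(m,(200,255,320,345),20):
    q=P[mm]; zt=np.median(q[:,2]); cn=cv2.findContours(mm.astype(np.uint8),0,2)[0][0]
    bx=cv2.boxPoints(cv2.minAreaRect(cn)); w=onz(k,bx,zt); print("blue",a,ct,"z",zt,np.round(w[:,:2].mean(0),4),[round(float(np.linalg.norm(w[i]-w[(i+1)%4])),4) for i in range(2)],np.round(w,4).tolist())
E
```

```text
top red 80 [403.2 227.9] depth med [ 0.5713 -0.2763  0.006 ] zmax 0.0237 z22 [ 0.5692 -0.2739  0.022 ]
top red 17 [373.6 270.2] depth med [ 0.453  -0.1894  0.015 ] zmax 0.0208 z22 [ 0.4524 -0.1877  0.022 ]
top green 50 [394.7 170.5] depth med [ 0.7368 -0.2576  0.0122] zmax 0.0217 z22 [ 0.7336 -0.2557  0.022 ]
top green 15 [380.7 264.2] depth med [ 0.4697 -0.2098  0.0137] zmax 0.0226 z22 [ 0.4686 -0.2077  0.022 ]
top dark 351 [364.  156.6] depth med [ 0.8145 -0.1796 -0.1066] zmax 1.3437 z22 [ 0.7754 -0.17    0.022 ]
top dark 243 [362.2 232.1] depth med [ 0.556  -0.153   0.0146] zmax 1.3437 z22 [ 0.5592 -0.1589  0.022 ]
top dark 111 [383.4 184.4] depth med [ 0.6836 -0.2165  0.0627] zmax 1.3437 z22 [ 0.6939 -0.2227  0.022 ]
top dark 53 [357.3 274.3] depth med [ 0.4393 -0.1365  0.0794] zmax 0.0882 z22 [ 0.4418 -0.1421  0.022 ]
top dark 49 [371.9 203.3] depth med [ 0.6327 -0.1871  0.0555] zmax 0.0599 z22 [ 0.6404 -0.1886  0.022 ]
top dark 16 [331.2 221.3] depth med [ 0.506  -0.0547  0.5412] zmax 0.5767 z22 [ 0.591 -0.073  0.022]
scene red 46 [356.8 250.5] depth med [ 0.5685 -0.2753  0.010
[... 1304 characters left out ...]
0.006     ]]
dock corner [[0.36461486 0.14317965 0.006     ]]
dock corner [[0.37982091 0.22044424 0.006     ]]
blue 292 [240.88356164 283.76712329] z 0.060810778115276354 [0.4191 0.1705] [0.0604, 0.0397] [[0.394, 0.1959, 0.0608], [0.4531, 0.1836, 0.0608], [0.4443, 0.1449, 0.0608], [0.3852, 0.1574, 0.0608]]
blue 143 [219.1958042  330.16783217] z 0.03871299144729101 [0.2984 0.2329] [0.0454, 0.0211] [[0.3094, 0.2557, 0.0387], [0.3085, 0.2103, 0.0387], [0.2874, 0.2102, 0.0387], [0.2883, 0.2555, 0.0387]]
blue 136 [249.85294118 326.77941176] z 0.03928391026687905 [0.3058 0.1519] [0.0237, 0.0407] [[0.3189, 0.1717, 0.0393], [0.329, 0.1503, 0.0393], [0.2927, 0.1321, 0.0393], [0.2825, 0.1535, 0.0393]]
```

Call:
{"name": "step_arm", "arguments": {"motion": [[[0,0,-2,20,35,0,87],[0,0,-5,40,72,-5,87],[0,0,-8,61,109,-15,87],[0,0,-11,82,146,-25,87],[0,0,-14,103,183,-35,87],[0,0,-16,124,220,-45,87],[0,0,-18,145,257,-55,87],[0,0,-18,166,294,-65,87],[0,0,-18,187,331,-75,87],[0,0,-18,208,368,-75,87],[0,0,-18,228,405,-75,87],[0,0,-18,246,440,-75,87]]]}}

```text
time_s: 1.1
position: [0.4224, -0.168, 0.3293]
tcp_rot: [[-0.001, 1.0, -0.019], [0.001, -0.019, -1.0], [-1.0, -0.001, -0.001]]
force: [1.3, -1.2, 0.4]
opening: 1.002
```

Call:
{"name": "step_arm", "arguments": {"motion": [[[0,0,0,11,20,0,87],[0,0,0,11,20,0,60],[0,0,0,11,20,0,50]]]}}

```text
time_s: 1.35
position: [0.4332, -0.1487, 0.3297]
tcp_rot: [[-0.0, 1.0, -0.015], [-0.0, -0.015, -1.0], [-1.0, -0.0, 0.0]]
force: [0.1, -0.7, -0.1]
opening: 0.919
```

```bash
python3 - <<'E'
from h import *
c=grab("a1"); st()
f=c["top"]["frame"][:,:,::-1]
cv2.imwrite("pics/a1z.png",cv2.resize(f[155:345,200:430],None,fx=3.1,fy=3.1,interpolation=cv2.INTER_CUBIC))
E
```

```text
t 1.45 pos [ 0.4328 -0.1504  0.3297] F [-0.32 -0.56  0.81] M [ 0.01 -0.02  0.04] open 73.4
[[-0.0, 1.0, -0.018], [-0.0, -0.018, -1.0], [-1.0, -0.0, 0.0]] [-33.2  24.6 109.8  -0.   45.5  57.9]
```

View pics/a1z.png

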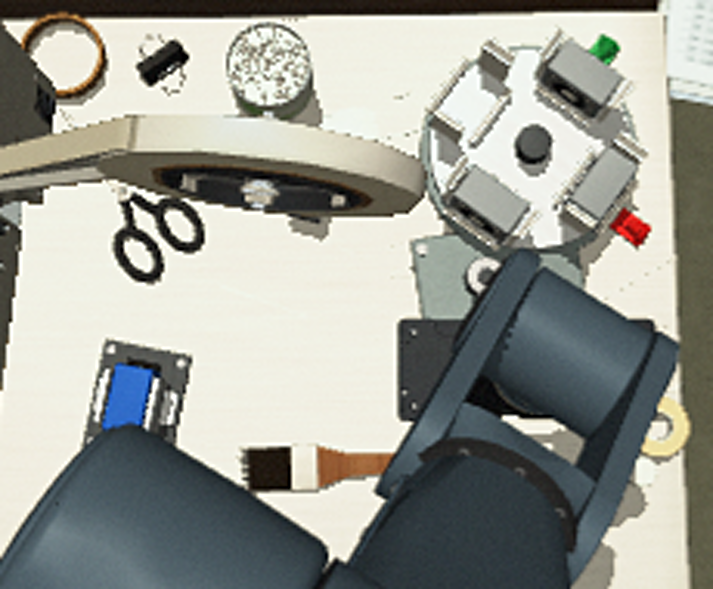

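Call:
{"name": "step_arm", "arguments": {"motion": [[[0,0,0,6,12,-10,44],[0,0,0,6,12,-40,44],[0,0,0,6,12,-70,44],[0,0,0,6,12,-92,44],[0,0,0,6,12,-102,44],[0,0,0,6,12,-102,44]]]}}

```text
time_s: 1.95
position: [0.4379, -0.1392, 0.2256]
tcp_rot: [[-0.004, 1.0, -0.021], [0.002, -0.021, -1.0], [-1.0, -0.004, -0.002]]
force: [-0.1, -0.3, -0.8]
opening: 0.516
```

```bash
python3 - <<'E'
from h import *
c=grab("a2"); st()
f=c["scene"]["frame"][:,:,::-1]
cv2.imwrite("pics/a2z.png",cv2.resize(f[205:325,270:410],None,fx=4.8,fy=4.8,interpolation=cv2.INTER_CUBIC))
E
```

```text
t 2.05 pos [ 0.4386 -0.1392  0.2276] F [ 0.02  0.13 -0.01] M [-0.    0.    0.04] open 44.5
[[-0.001, 1.0, -0.021], [0.0, -0.021, -1.0], [-1.0, -0.001, -0.0]] [-31.6  36.5 113.5  -0.   30.1  59.6]
```

View pics/a2z.png

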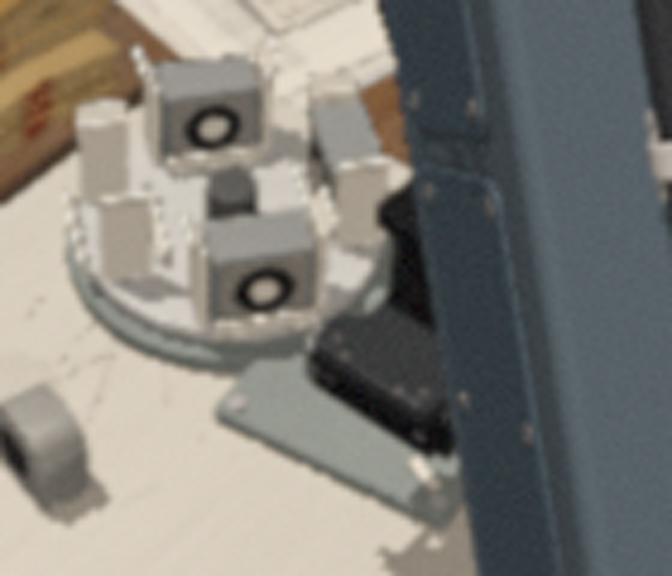

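Call:
{"name": "step_arm", "arguments": {"motion": [[[0,0,0,0,0,0,30],[0,0,0,0,0,0,20],[0,0,0,0,0,0,10],[0,0,0,0,0,0,5],[0,0,0,0,0,0,5],[0,0,0,0,0,0,5],[0,0,0,0,0,0,5]]]}}

```text
time_s: 2.63
position: [0.439, -0.1382, 0.2283]
tcp_rot: [[0.001, 1.0, -0.018], [-0.001, -0.018, -1.0], [-1.0, 0.001, 0.001]]
force: [-2.0, -3.4, 3.2]
opening: 0.155
```

Call:
{"name": "step_arm", "arguments": {"motion": [[[0,0,1.5,0,-2.2,0,5],[0,0,3,0,-4.5,0,5],[0,0,4.5,0.2,-6.7,0,5],[0,0,6,0.3,-8.9,0,5],[0,0,7.5,0.5,-11.1,0,5],[0,0,9,0.8,-13.3,0,5],[0,0,10.5,1.2,-15.5,0,5],[0,0,12,1.6,-17.7,0,5],[0,0,13.5,2,-19.9,0,5],[0,0,15,2.5,-22,0,5],[0,0,17.2,3.4,-25.2,0,5],[0,0,17.2,3.4,-25.2,0,5]]]}}

```text
time_s: 3.63
position: [0.4424, -0.1645, 0.2283]
tcp_rot: [[0.001, 0.96, 0.28], [-0.002, 0.28, -0.96], [-1.0, -0.0, 0.002]]
force: [-2.5, -4.6, 4.1]
opening: 0.156
```

```bash
python3 - <<'E'
from h import *
c=grab("a3"); st()
f=c["scene"]["frame"][:,:,::-1]
g=c["top"]["frame"][:,:,::-1]
cv2.imwrite("pics/a3z.png",np.hstack([cv2.resize(f[205:325,270:410],None,fx=2.8,fy=2.8,interpolation=cv2.INTER_CUBIC),cv2.resize(g[155:275,300:440],None,fx=2.8,fy=2.8,interpolation=cv2.INTER_CUBIC)]))
E
```

```text
t 3.7333 pos [ 0.4423 -0.1641  0.2282] F [-4.17 -6.39  3.56] M [-1.    0.61 -0.25] open 13.5
[[0.001, 0.961, 0.278], [-0.002, 0.278, -0.961], [-1.0, 0.0, 0.002]] [-3.390e+01  3.680e+01  1.119e+02 -1.000e-01  3.130e+01  4.000e+01]
```

View pics/a3z.png

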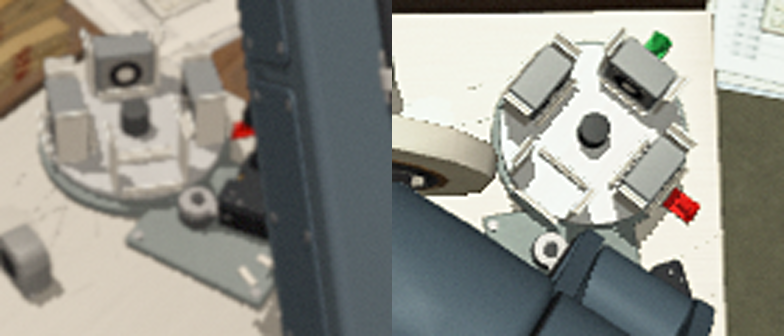

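One notch moved: the empty pocket is now at the front-left (542,185 in the composite). Second notch next.

Call:
{"name": "step_arm", "arguments": {"motion": [[[0,0,1.5,0.7,-2.1,0,5],[0,0,3,1.4,-4.3,0,5],[0,0,4.3,2,-6.1,0,5],[0,0,5.7,2.8,-8,0,5],[0,0,7.2,3.7,-10,0,5],[0,0,8.6,4.5,-11.9,0,5],[0,0,10,5.4,-13.8,0,5],[0,0,11.5,6.4,-15.7,0,5],[0,0,12.9,7.4,-17.6,0,5],[0,0,15,9,-20.3,0,5],[0,0,17.2,10.7,-23.1,0,5],[0,0,17.2,10.7,-23.1,0,5]]]}}

```text
time_s: 4.73
position: [0.4534, -0.1882, 0.2283]
tcp_rot: [[0.001, 0.834, 0.552], [-0.004, 0.552, -0.834], [-1.0, -0.001, 0.004]]
force: [-5.1, -6.2, 3.7]
opening: 0.158
```

Call:
{"name": "step_arm", "arguments": {"motion": [[[0,0,0,0,0,0,20],[0,0,0,0,0,0,44],[0,0,0,0,0,0,44],[0,0,0,0,0,0,44],[0,0,0,0,0,0,44],[0,0,0,0,0,10,44],[0,0,0,0,0,30,44],[0,0,0,0,0,60,60],[0,0,0,0,0,95,87],[0,0,0,0,0,105,87]]]}}

```text
time_s: 5.57
position: [0.4539, -0.1864, 0.3374]
tcp_rot: [[0.006, 0.835, 0.55], [-0.004, 0.55, -0.835], [-1.0, 0.003, 0.007]]
force: [1.5, -1.5, 0.1]
opening: 0.651
```

```bash
python3 - <<'E'
from h import *
c=load("a0"); k=c["top"]
# dock wall/cassette geometry check
P=cloud(k); 
m=np.zeros((480,640),bool); m[260:310,222:266]=1
z=P[...,2]; q=P[m&(z>.057)&(z<.070)]
print(len(q),q.min(0),q.max(0),q.mean(0))
off2=lambda u,v:(u/6+200-.4,v/6+255-.4)
for p in [(228,103),(300,112),(272,247),(197,232)]: print("top corner",onz(k,[off2(*p)],.062))
st()
E
```

```text
359 [0.39012923 0.14588388 0.05701191] [0.4517969  0.20077546 0.06963296] [0.42083758 0.17299451 0.06190228]
top corner [[0.45212934 0.18129936 0.062     ]]
top corner [[0.44755572 0.14934352 0.062     ]]
top corner [[0.38802808 0.16173457 0.062     ]]
top corner [[0.39525249 0.19483994 0.062     ]]
t 5.5667 pos [ 0.4539 -0.1864  0.3374] F [ 1.46 -1.51  0.09] M [ 0.   -0.04  0.01] open 56.6
[[0.006, 0.835, 0.55], [-0.004, 0.55, -0.835], [-1.0, 0.003, 0.007]] [-35.4  25.8 105.1   0.   48.6  21.2]
```

Call:
{"name": "step_arm", "arguments": {"motion": [[[0,0,4,-15,20,0,87],[0,0,8,-32,45,-5,87],[0,0,13,-44,78,-12,87],[0,0,18,-44,112,-20,87],[0,0,23,-44,148,-22,87],[0,0,28,-44,184,-22,87],[0,0,33,-44,220,-22,87],[0,0,38,-44,256,-22,87],[0,0,42,-42,290,-22,87],[0,0,45,-38,324,-22,87],[0,0,45,-34,350,-22,87],[0,0,45,-34,358,-22,87]]]}}

```text
time_s: 6.57
position: [0.4193, 0.175, 0.3117]
tcp_rot: [[0.003, 0.198, 0.98], [0.001, 0.98, -0.198], [-1.0, 0.002, 0.003]]
force: [0.7, 1.4, -0.2]
opening: 1.0
```

Call:
{"name": "step_arm", "arguments": {"motion": [[[0,0,0,0,0,0,87],[0,0,0,0,0,0,87]]]}}

```text
time_s: 6.73
position: [0.4186, 0.1717, 0.311]
tcp_rot: [[-0.0, 0.201, 0.98], [-0.0, 0.98, -0.201], [-1.0, -0.001, -0.0]]
force: [0.2, -0.3, 0.2]
opening: 1.0
```

```bash
python3 - <<'E'
from h import *
c=grab("a4"); st()
f=c["scene"]["frame"][:,:,::-1]
g=c["top"]["frame"][:,:,::-1]
cv2.imwrite("pics/a4z.png",np.hstack([cv2.resize(f[205:325,270:410],None,fx=2.8,fy=2.8,interpolation=cv2.INTER_CUBIC),cv2.resize(g[155:295,300:440],None,fx=2.8,fy=2.4,interpolation=cv2.INTER_CUBIC)]))
E
```

```text
t 6.8333 pos [0.4187 0.1708 0.3109] F [ 0.67 -0.41  1.15] M [-0.05 -0.05  0.04] open 87.0
[[-0.001, 0.203, 0.979], [-0.0, 0.979, -0.203], [-1.0, -0.001, -0.001]] [  8.   26.3 111.6  -0.   42.1  19.7]
```

View pics/a4z.png

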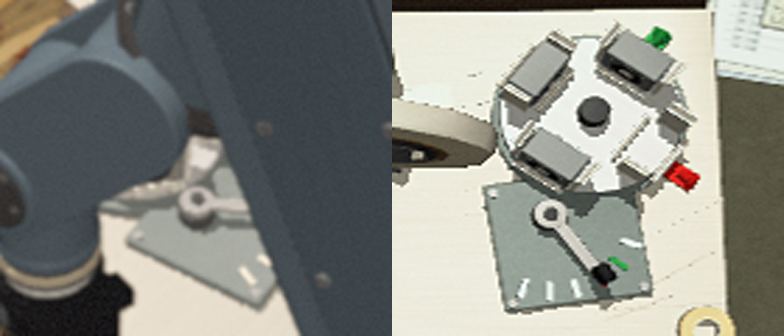

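View pics/a4_scene.png

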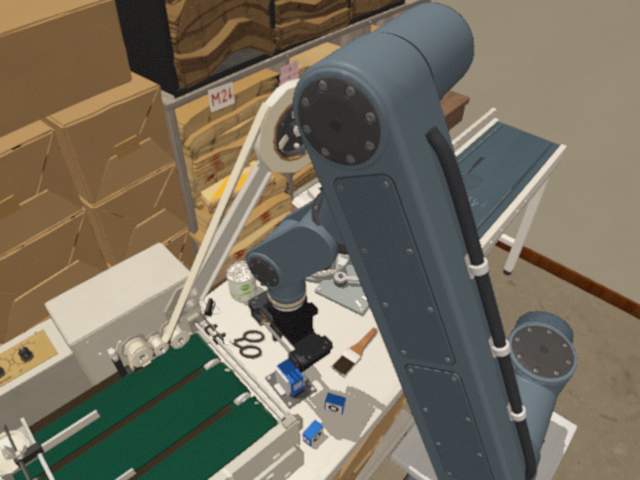

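Lever now over the red mark, with the empty pocket at the red pointer (680,175). Now descending on the cassette ends.

Call:
{"name": "step_arm", "arguments": {"motion": [[[0,0,0,1,1,-30,87],[0,0,0,1,1,-60,87],[0,0,0,1,1,-82,87],[0,0,0,1,1,-98,87],[0,0,0,1,1,-105,87],[0,0,0,1,1,-105,87],[0,0,0,1,1,-105,87]]]}}

```text
time_s: 7.42
position: [0.4202, 0.172, 0.206]
tcp_rot: [[-0.001, 0.204, 0.979], [-0.0, 0.979, -0.204], [-1.0, -0.0, -0.0]]
force: [-0.1, 0.1, 0.1]
opening: 0.998
```

```bash
python3 - <<'E'
from h import *
c=load("a4"); k=c["top"]; f=k["frame"][:,:,::-1]
cv2.imwrite("pics/pk.png",cv2.resize(f[175:245,360:420],None,fx=8,fy=8,interpolation=cv2.INTER_CUBIC))
c=grab("a5"); st()
f=c["scene"]["frame"][:,:,::-1]
g=c["top"]["frame"][:,:,::-1]
cv2.imwrite("pics/a5z.png",np.hstack([cv2.resize(f[325:425,240:370],None,fx=3,fy=3,interpolation=cv2.INTER_CUBIC),cv2.resize(g[245:345,200:330],None,fx=3,fy=3,interpolation=cv2.INTER_CUBIC)]))
E
```

```text
t 7.5167 pos [0.4204 0.1725 0.2067] F [-0.56  0.94  0.15] M [-0.04 -0.09 -0.01] open 87.0
[[0.002, 0.203, 0.979], [0.0, 0.979, -0.203], [-1.0, 0.001, 0.002]] [  8.2  38.9 114.8  -0.   26.2  19.9]
```

View pics/a5z.png

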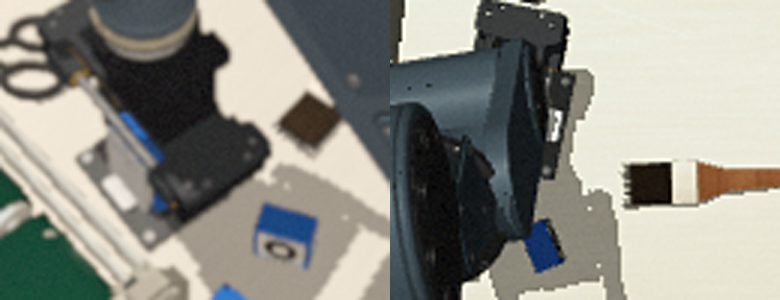

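View pics/pk.png

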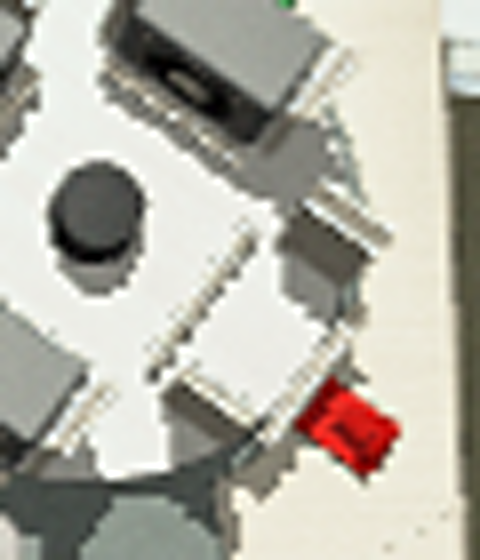

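Call:
{"name": "step_arm", "arguments": {"motion": [[[0,0,0,0,0,0,70],[0,0,0,0,0,0,60],[0,0,0,0,0,0,50],[0,0,0,0,0,0,50],[0,0,0,0,0,0,50],[0,0,0,0,0,0,50],[0,0,0,0,0,0,50]]]}}

```text
time_s: 8.1
position: [0.4204, 0.1729, 0.2061]
tcp_rot: [[0.002, 0.202, 0.979], [0.0, 0.979, -0.202], [-1.0, 0.001, 0.002]]
force: [0.6, 0.6, 3.9]
opening: 0.687
```

```bash
python3 - <<'E'
from h import *
st(); c=load("a4"); k=c["top"]
o=lambda u,v:(u/8+360-.44,v/8+175-.44)
for n,p,z in [("cheekA top outer-rad",(385,240),.099),("cheekA top inner",(305,195),.099),("cheekB bottom... top in",(180,375),.099),("cheekB top out",(262,432),.099),
  ("inwall a",(250,232),.042),("inwall b",(152,375),.042),("outwall a",(350,330),.042),("outwall b",(265,435),.042)]:
    print(n,np.round(onz(k,[o(*p)],z)[0],4))
P=cloud(k); 
sub=P[205:245,375:412]; 
for z0,z1 in((.035,.046),(.09,.105),(.024,.032)):
    m=(sub[...,2]>z0)&(sub[...,2]<z1); q=sub[m]; print(z0,len(q),np.round(q.mean(0),4))
    v,u=np.nonzero(m)
    if z0>.05:
        for a,b,pt in zip(u+375,v+205,q): print((int(a),int(b)),np.round(pt,3),end=" ")
E
```

```text
t 8.1 pos [0.4204 0.1729 0.2061] F [0.63 0.62 3.94] M [-0.04 -0.27 -0.01] open 59.7
[[0.002, 0.202, 0.979], [0.0, 0.979, -0.202], [-1.0, 0.001, 0.002]] [  8.2  39.  114.8   0.   26.1  19.9]
cheekA top outer-rad [ 0.6201 -0.2736  0.099 ]
cheekA top inner [ 0.6357 -0.2476  0.099 ]
cheekB bottom... top in [ 0.5761 -0.2043  0.099 ]
cheekB top out [ 0.5567 -0.2307  0.099 ]
inwall a [ 0.6348 -0.2384  0.042 ]
inwall b [ 0.5853 -0.2029  0.042 ]
outwall a [ 0.5999 -0.2717  0.042 ]
outwall b [ 0.5638 -0.2411  0.042 ]
0.035 113 [ 0.5985 -0.2407  0.0397]
0.09 27 [ 0.5772 -0.2236  0.0952]
(404, 205) [ 0.62  -0.265  0.094] (406, 205) [ 0.621 -0.271  0.09 ] (407, 205) [ 0.62  -0.273  0.094] (406, 206) [ 0.618 -0.27   0.093] (382, 221) [ 0.578 -0.205  0.095] (383, 221) [ 0.578 -0.208  0.093] (384, 221) [ 0.578 -0.21   0.092] (385, 221) [ 0.578 -0.213  0.093] (382, 222) [ 0.575 -0.205  0.095] (383, 222) [ 0.575 -0.207  0.094] (384, 222) [ 0.576 -0.211  0.091] (384, 223) [ 0.572 -0.209  0.1  ] (385, 223) [ 0.572 -0.212  0.099] (386, 223) [ 0.573 -0.215  0.094] (385, 224) [ 0.569 -0.212  0.1  ] (386, 224) [ 0.569 -0.215  0.097] (387, 224) [ 0.57  -0.218  0.092] (386, 225) [ 0.567 -0.215  0.096] (387, 225) [ 0.567 -0.217  0.098] (388, 225) [ 0.566 -0.22   0.099] (389, 225) [ 0.567 -0.223  0.093] (388, 226) [ 0.564 -0.22   0.098] (389, 226) [ 0.563 -0.222  0.102] (390, 226) [ 0.565 -0.226  0.091] (389, 227) [ 0.561 -0.222  0.097] (390, 227) [ 0.561 -0.225  0.095] (391, 227) [ 0.562 -0.228  0.093] 0.024 426 [ 0.5993 -0.2268  0.0272]
```

Cassette gripped (59.7 mm, matching its 60 mm length). Now lifting it and setting it on the table.

Call:
{"name": "step_arm", "arguments": {"motion": [[[0,0,0,0,0,8,50],[0,0,0,0,0,22,50],[0,0,0,0,0,42,50],[0,0,0,0,0,62,50],[0,0,0,0,0,78,50],[0,0,0,0,0,84,50],[0,0,-3,0,-10,84,50],[0,0,-8,0,-30,84,50],[0,0,-13,3,-55,84,50],[0,0,-18,7,-80,84,50],[0,0,-23,11,-105,84,50],[0,0,-26,15,-130,84,50]]]}}

```text
time_s: 9.1
position: [0.4344, 0.0419, 0.2894]
tcp_rot: [[-0.002, 0.614, 0.79], [0.0, 0.79, -0.614], [-1.0, -0.001, -0.002]]
force: [0.3, -0.1, -1.0]
opening: 0.69
```

Call:
{"name": "step_arm", "arguments": {"motion": [[[0,0,0,0,-8,0,50],[0,0,0,0,-12,0,50],[0,0,0,0,-12,-10,50],[0,0,0,0,-12,-30,50],[0,0,0,0,-12,-50,50],[0,0,0,0,-12,-68,50],[0,0,0,0,-12,-78,50],[0,0,0,0,-12,-84,50],[0,0,0,0,-12,-84,50]]]}}

```text
time_s: 9.85
position: [0.4343, 0.0316, 0.2047]
tcp_rot: [[-0.004, 0.61, 0.793], [0.001, 0.793, -0.61], [-1.0, -0.002, -0.003]]
force: [0.3, 0.6, -1.2]
opening: 0.685
```

```bash
python3 - <<'E'
from h import *
c=grab("a6"); st()
f=c["scene"]["frame"][:,:,::-1]
g=c["top"]["frame"][:,:,::-1]
cv2.imwrite("pics/a6z.png",np.hstack([cv2.resize(f[285:405,250:380],None,fx=3,fy=3,interpolation=cv2.INTER_CUBIC),cv2.resize(g[225:345,230:360],None,fx=3,fy=3,interpolation=cv2.INTER_CUBIC)]))
E
```

```text
t 9.95 pos [0.4349 0.0313 0.2059] F [-0.68 -0.61 -2.44] M [-0.06 -0.04 -0.04] open 59.6
[[-0.001, 0.61, 0.792], [0.0, 0.792, -0.61], [-1.0, -0.0, -0.001]] [-10.6  38.6 117.4   0.   24.   27. ]
```

View pics/a6z.png

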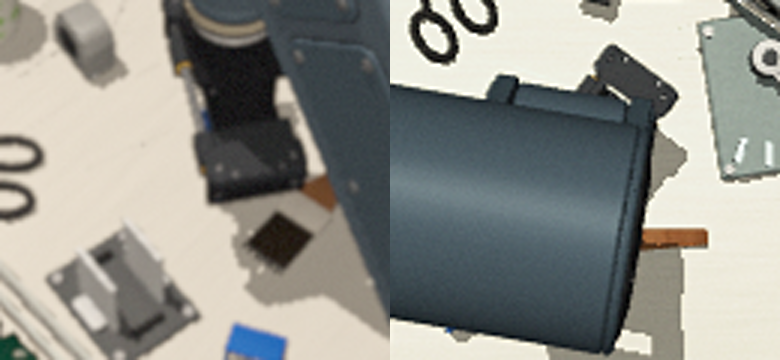

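Call:
{"name": "step_arm", "arguments": {"motion": [[[0,0,0,0,0,-2,50],[0,0,0,0,0,-3.5,50],[0,0,0,0,0,-4.5,50],[0,0,0,0,0,-5.3,50],[0,0,0,0,0,-5.8,50],[0,0,0,0,0,-5.8,50]]]}}

```text
time_s: 10.45
position: [0.4351, 0.0308, 0.2002]
tcp_rot: [[0.0, 0.611, 0.792], [-0.0, 0.792, -0.611], [-1.0, 0.0, 0.0]]
force: [0.1, 0.3, -0.6]
opening: 0.689
```

```bash
python3 -c "
from h import *
st()"
```

```text
t 10.45 pos [0.4351 0.0308 0.2002] F [ 0.09  0.3  -0.6 ] M [-0.04 -0.08 -0.02] open 59.9
[[0.0, 0.611, 0.792], [-0.0, 0.792, -0.611], [-1.0, 0.0, 0.0]] [-10.7  39.4 117.5   0.   23.   27. ]
```

Call:
{"name": "step_arm", "arguments": {"motion": [[[0,0,0,0,0,-0.4,50],[0,0,0,0,0,-0.8,50],[0,0,0,0,0,-0.8,50]]]}}

```text
time_s: 10.7
position: [0.4349, 0.0309, 0.2001]
tcp_rot: [[0.001, 0.611, 0.792], [-0.0, 0.792, -0.611], [-1.0, 0.001, 0.001]]
force: [-0.4, 0.4, 9.2]
opening: 0.687
```

Call:
{"name": "step_arm", "arguments": {"motion": [[[0,0,0,0,0,0,64],[0,0,0,0,0,0,74],[0,0,0,0,0,0,87],[0,0,0,0,0,0,87],[0,0,0,0,0,0,87],[0,0,0,0,0,3,87],[0,0,0,0,0,20,87],[0,0,0,0,0,50,87],[0,0,0,0,0,80,87],[0,0,0,0,0,95,87],[0,0,0,0,0,95,87]]]}}

```text
time_s: 11.62
position: [0.4358, 0.0308, 0.2971]
tcp_rot: [[0.007, 0.611, 0.792], [-0.001, 0.792, -0.611], [-1.0, 0.003, 0.006]]
force: [0.4, 0.2, 0.0]
opening: 1.0
```

```bash
python3 - <<'E'
from h import *
c=grab("a7"); st()
f=c["scene"]["frame"][:,:,::-1]
g=c["top"]["frame"][:,:,::-1]
cv2.imwrite("pics/a7z.png",np.hstack([cv2.resize(f[285:405,250:380],None,fx=3,fy=3,interpolation=cv2.INTER_CUBIC),cv2.resize(g[225:345,230:360],None,fx=3,fy=3,interpolation=cv2.INTER_CUBIC)]))
E
```

```text
t 11.7167 pos [0.4349 0.0309 0.2947] F [-0.01  0.13 -0.26] M [-0.03 -0.02 -0.01] open 87.3
[[0.001, 0.611, 0.792], [-0.0, 0.792, -0.611], [-1.0, 0.001, 0.001]] [-10.7  27.3 114.6  -0.   38.   27. ]
```

View pics/a7z.png

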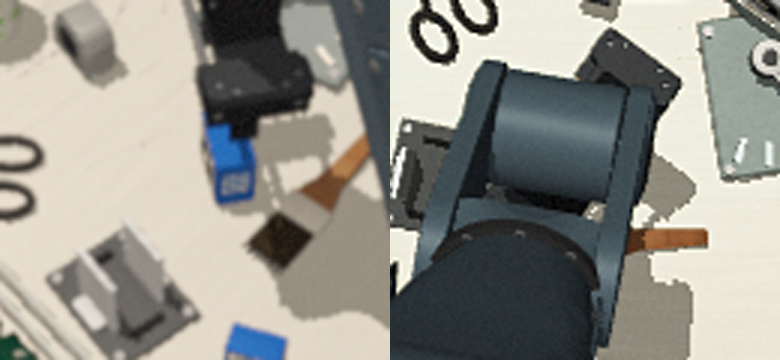

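The cassette stands upright at about (230,165) in the left panel, and it has been released. Rotating 90° to regrip it.

Call:
{"name": "step_arm", "arguments": {"motion": [[[0,0,6,0,0,0,87],[0,0,13,0,0,0,87],[0,0,20,0,0,0,87],[0,0,27,0,0,0,87],[0,0,34,0,0,0,87],[0,0,41,0,0,0,87],[0,0,48,0,0,0,87],[0,0,55,0,0,0,87],[0,0,62,0,0,0,87],[0,0,69,0,0,0,87],[0,0,76,0,0,0,87],[0,0,83,0,0,0,87]]]}}

```text
time_s: 12.72
position: [0.4345, 0.0309, 0.2927]
tcp_rot: [[-0.004, -0.716, 0.699], [0.001, 0.699, 0.716], [-1.0, 0.003, -0.002]]
force: [0.5, 0.1, 0.6]
opening: 0.996
```

Call:
{"name": "step_arm", "arguments": {"motion": [[[0,0,5,0,0,0,87],[0,0,7,0,0,0,87],[0,0,7,0,0,0,87]]]}}

```text
time_s: 12.97
position: [0.4345, 0.0309, 0.2928]
tcp_rot: [[-0.004, -0.792, 0.611], [0.001, 0.611, 0.792], [-1.0, 0.003, -0.002]]
force: [-0.1, -0.3, 0.8]
opening: 0.998
```

```bash
python3 - <<'E'
from h import *
c=grab("a8"); st()
f=c["scene"]["frame"][:,:,::-1]
g=c["top"]["frame"][:,:,::-1]
cv2.imwrite("pics/a8z.png",np.hstack([cv2.resize(f[285:405,250:380],None,fx=3,fy=3,interpolation=cv2.INTER_CUBIC),cv2.resize(g[225:345,230:360],None,fx=3,fy=3,interpolation=cv2.INTER_CUBIC)]))
E
```

```text
t 13.0667 pos [0.4347 0.0309 0.2932] F [ 0.11 -0.04  0.47] M [ 0.06 -0.11 -0.01] open 87.2
[[-0.003, -0.791, 0.612], [0.0, 0.612, 0.791], [-1.0, 0.002, -0.001]] [-10.7  27.5 114.7  -0.   38.  -63. ]
```

View pics/a8z.png

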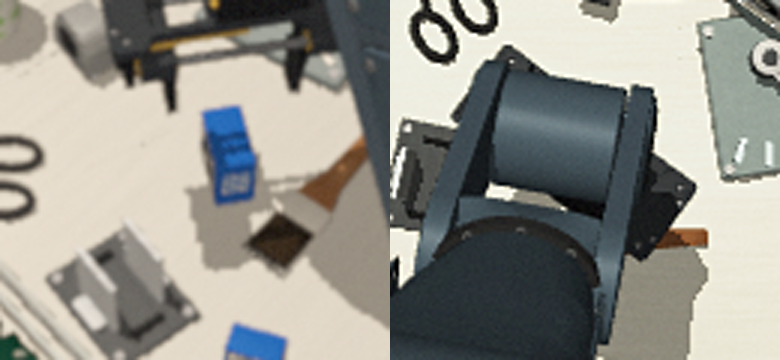

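```bash
python3 - <<'E'
from m import *
k=load("a8")["scene"];h=hsv(k);m=(h[...,0]>100)&(h[...,0]<125)&(h[...,1]>130)
P=cloud(k)
for a,ct,mm in blob(m,(300,310,345,360),20):
    q=P[mm]; t=q[(q[:,2]>.05)&(q[:,2]<.062)]; print(a,ct,len(t),t.mean(0),t.min(0),t.max(0),q[:,2].max())
    print(cv2.minAreaRect((t[:,:2]*1000).astype(np.float32)))
E
```

```text
312 [325.94871795 334.10897436] 257 [0.43182401 0.03336277 0.05664368] [0.40203365 0.00473147 0.05011447] [0.4625724  0.06036973 0.06097118] 1.0051458158130284
((433.69976806640625, 32.63819885253906), (30.944644927978516, 59.72349548339844), 53.566017150878906)
```

Call:
{"name": "step_arm", "arguments": {"motion": [[[0,0,0,0,0,-20,87],[0,0,0,0,0,-45,87],[0,0,0,0,0,-65,87],[0,0,0,0,0,-80,87],[0,0,0,0,0,-88,87],[0,0,0,0,0,-88,87],[0,0,0,0,0,-88,60],[0,0,0,0,0,-88,45]]]}}

```text
time_s: 13.73
position: [0.4352, 0.0308, 0.2067]
tcp_rot: [[0.001, -0.792, 0.611], [-0.0, 0.611, 0.792], [-1.0, -0.001, 0.0]]
force: [-0.6, -0.2, 0.3]
opening: 0.922
```

Call:
{"name": "step_arm", "arguments": {"motion": [[[0,0,0,0,0,0,40],[0,0,0,0,0,0,34],[0,0,0,0,0,0,28],[0,0,0,0,0,0,24],[0,0,0,0,0,0,24],[0,0,0,0,0,0,24],[0,0,0,0,0,0,24],[0,0,0,0,0,0,24]]]}}

```text
time_s: 14.4
position: [0.435, 0.0309, 0.2063]
tcp_rot: [[0.0, -0.792, 0.611], [0.0, 0.611, 0.792], [-1.0, -0.0, 0.0]]
force: [-0.2, 0.8, 2.1]
opening: 0.389
```

```bash
python3 -c "
from h import *
st()"
```

```text
t 14.4 pos [0.435  0.0309 0.2063] F [-0.24  0.84  2.13] M [ 0.06 -0.1   0.02] open 33.8
[[0.0, -0.792, 0.611], [0.0, 0.611, 0.792], [-1.0, -0.0, 0.0]] [-10.7  38.6 117.4   0.   24.  -63. ]
```

Call:
{"name": "step_arm", "arguments": {"motion": [[[0,0,0,0,0,8,24],[0,0,0,0,0,25,24],[0,0,0,0,0,50,24],[0,0,0,-5,-15,75,24],[0,0,0,-10,-45,95,24],[0,0,0,-10,-80,110,24],[0,0,0,-5,-115,117,24],[0,0,0,0,-150,117,24],[0,0,0,15,-180,117,24],[0,0,0,40,-205,117,24],[0,0,0,70,-225,117,24],[0,0,0,100,-242,117,24]]]}}

```text
time_s: 15.4
position: [0.5353, -0.213, 0.3236]
tcp_rot: [[-0.001, -0.79, 0.613], [0.0, 0.613, 0.79], [-1.0, 0.001, -0.0]]
force: [0.6, 0.2, -1.6]
opening: 0.391
```

Call:
{"name": "step_arm", "arguments": {"motion": [[[0,0,0,25,-12,0,24],[0,0,0,45,-20,0,24],[0,0,0,58,-26,0,24],[0,0,0,63,-28,0,24],[0,0,0,63,-28,0,24],[0,0,0,63,-28,0,24]]]}}

```text
time_s: 15.9
position: [0.5971, -0.2385, 0.3228]
tcp_rot: [[-0.002, -0.792, 0.611], [0.001, 0.611, 0.792], [-1.0, 0.003, -0.0]]
force: [0.7, 1.1, -1.6]
opening: 0.389
```

```bash
python3 - <<'E'
from h import *
c=grab("a9"); st()
f=c["scene"]["frame"][:,:,::-1]
g=c["top"]["frame"][:,:,::-1]
cv2.imwrite("pics/a9z.png",np.hstack([cv2.resize(f[185:315,270:410],None,fx=2.8,fy=2.8,interpolation=cv2.INTER_CUBIC),cv2.resize(g[165:295,300:440],None,fx=2.8,fy=2.8,interpolation=cv2.INTER_CUBIC)]))
E
```

```text
t 16.0 pos [ 0.5968 -0.2384  0.323 ] F [ 0.49  0.05 -1.16] M [ 0.02 -0.21 -0.01] open 34.0
[[-0.002, -0.792, 0.611], [0.001, 0.611, 0.792], [-1.0, 0.003, -0.0]] [-31.7  37.   83.5  -0.   59.6 -84.1]
```

View pics/a9z.png

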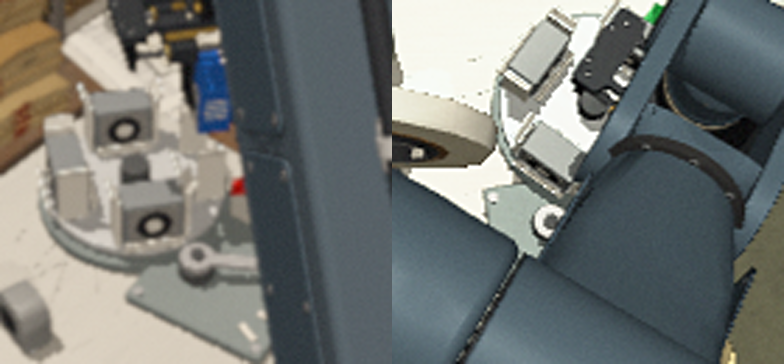

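Call:
{"name": "step_arm", "arguments": {"motion": [[[0,0,0,1,-0.7,-6,24],[0,0,0,1,-0.7,-12,24],[0,0,0,1,-0.7,-18,24],[0,0,0,1,-0.7,-24,24],[0,0,0,1,-0.7,-30,24],[0,0,0,1,-0.7,-36,24],[0,0,0,1,-0.7,-42,24],[0,0,0,1,-0.7,-46,24],[0,0,0,1,-0.7,-50,24],[0,0,0,1,-0.7,-50,24]]]}}

```text
time_s: 16.83
position: [0.6022, -0.2413, 0.2778]
tcp_rot: [[0.013, -0.791, 0.612], [-0.006, 0.612, 0.791], [-1.0, -0.014, 0.003]]
force: [3.0, -0.6, 14.9]
opening: 0.39
```

```bash
python3 - <<'E'
from h import *
c=grab("b0"); st()
f=c["scene"]["frame"][:,:,::-1]
cv2.imwrite("pics/b0z.png",cv2.resize(f[205:275,320:390],None,fx=7,fy=7,interpolation=cv2.INTER_CUBIC))
E
```

```text
t 16.9333 pos [ 0.6022 -0.2413  0.2778] F [ 4.19  0.24 14.19] M [ 0.36 -0.54 -0.18] open 33.4
[[0.013, -0.791, 0.612], [-0.006, 0.612, 0.791], [-1.0, -0.014, 0.003]] [-31.7  40.7  84.6   0.1  54.  -84. ]
```

View pics/b0z.png

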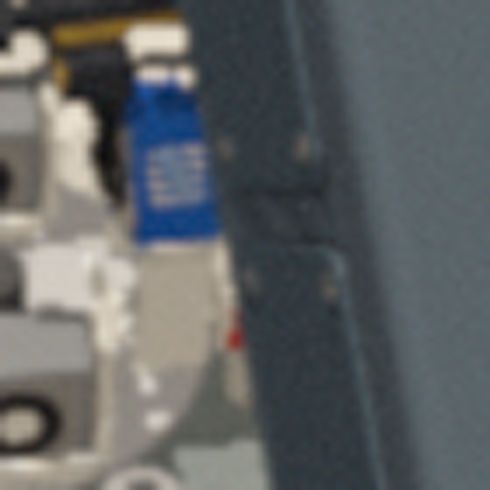

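Contact: the force is 15 N and the tool was pushed about 5 mm along +x, so the cassette is likely riding on the near cheek. I'll quantify this.

```bash
python3 - <<'E'
from m import *
for tag in("a9","b0"):
    k=load(tag)["scene"];h=hsv(k);m=(h[...,0]>100)&(h[...,0]<125)&(h[...,1]>130)
    P=cloud(k)
    for a,ct,mm in blob(m,(320,190,370,275),20)[:1]:
        q=P[mm]; v,u=np.nonzero(mm); print(tag,a,ct,u.min(),u.max(),v.min(),v.max(),np.round(np.median(q,0),4),"z pct",np.round(np.percentile(q[:,2],[3,10,50,90,97]),4))
    tcp={"a9":np.array([.5968,-.2384,.323]),"b0":np.array([.6022,-.2413,.2778])}[tag]
    a=np.deg2rad(-37.5); ex=np.array([np.cos(a),np.sin(a),0]); ey=np.array([-ex[1],ex[0],0])
    b=tcp-[0,0,.2063]
    for z in(0,.056): print(z,np.round(proj(k,[b-ex*.03+s*ey*.017+[0,0,z] for s in(-1,1)]),1).tolist())
k=load("b0")["scene"]
pc=np.array([.5978,-.2392,.0])
for z in (.028,.071,.099): print("cheekB",z,np.round(proj(k,[pc-ex*.0375+s*ey*.015+[0,0,z] for s in(-1,1)]),1).tolist(), "A",np.round(proj(k,[pc+ex*.0375+s*ey*.015+[0,0,z] for s in(-1,1)]),1).tolist())
f=k["frame"][:,:,::-1]; f0=load("a9")["scene"]["frame"][:,:,::-1]
cv2.imwrite("pics/b0y.png",np.hstack([cv2.resize(x[180:280,310:370],None,fx=6,fy=6,interpolation=cv2.INTER_CUBIC) for x in (f0,f)]))
E
```

```text
a9 223 [344.91479821 215.90134529] 339 352 203 231 [ 0.5825 -0.2271  0.1733] z pct [0.126  0.1319 0.1733 0.1768 0.1788]
0 [[351.9, 232.3], [339.8, 233.9]]
0.056 [[353.1, 216.6], [340.7, 218.2]]
b0 143 [343.23776224 227.05594406] 338 350 217 238 [ 0.5885 -0.2277  0.1321] z pct [0.0969 0.1008 0.1321 0.1412 0.143 ]
0 [[350.1, 242.9], [338.3, 244.6]]
0.056 [[351.2, 227.9], [339.1, 229.6]]
cheekB 0.028 [[350.0, 257.0], [339.8, 258.5]] A [[343.5, 239.4], [333.6, 240.8]]
cheekB 0.071 [[350.9, 246.0], [340.4, 247.5]] A [[344.2, 228.5], [334.1, 229.9]]
cheekB 0.099 [[351.4, 238.7], [340.8, 240.1]] A [[344.6, 221.2], [334.4, 222.5]]
```

View pics/b0y.png

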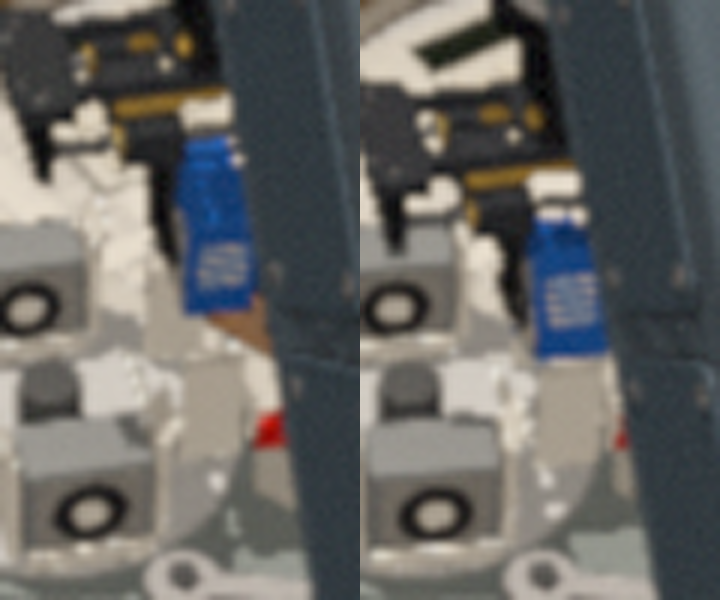

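The blue bottom edge (right panel, 355 px) sits at the near cheek's top, and its end label looks taller. So the near end caught on the cheek and the cassette tilted in the grip. Lifting to inspect.

Call:
{"name": "step_arm", "arguments": {"motion": [[[0,0,0,0,0,6,24],[0,0,0,0,0,14,24],[0,0,0,0,0,26,24],[0,0,0,0,0,40,24],[0,0,0,0,0,55,24],[0,0,0,0,0,70,24],[0,0,0,0,0,80,24],[0,0,0,0,0,80,24]]]}}

```text
time_s: 17.6
position: [0.5994, -0.2401, 0.3556]
tcp_rot: [[0.003, -0.792, 0.611], [-0.002, 0.611, 0.792], [-1.0, -0.004, 0.0]]
force: [0.0, -0.1, -1.0]
opening: 0.385
```

```bash
python3 - <<'E'
from m import *
c=grab("b1"); s=st()
k=c["scene"]; f=k["frame"][:,:,::-1]
cv2.imwrite("pics/b1y.png",cv2.resize(f[170:280,290:370],None,fx=5.4,fy=5.4,interpolation=cv2.INTER_CUBIC))
P=cloud(k);h=hsv(k);m=(h[...,0]>100)&(h[...,0]<125)&(h[...,1]>130)
a,ct,mm=blob(m,(320,180,370,275),20)[0]; v,u=np.nonzero(mm); print(a,u.min(),u.max(),v.min(),v.max())
E
```

```text
t 17.7 pos [ 0.5987 -0.2397  0.3531] F [ 0.33  1.17 -2.04] M [ 0.01 -0.12  0.04] open 34.3
[[-0.0, -0.792, 0.611], [0.0, 0.611, 0.792], [-1.0, 0.0, -0.0]] [-31.7  35.1  81.9  -0.   63.1 -84.1]
159 339 353 196 218
```

View pics/b1y.png

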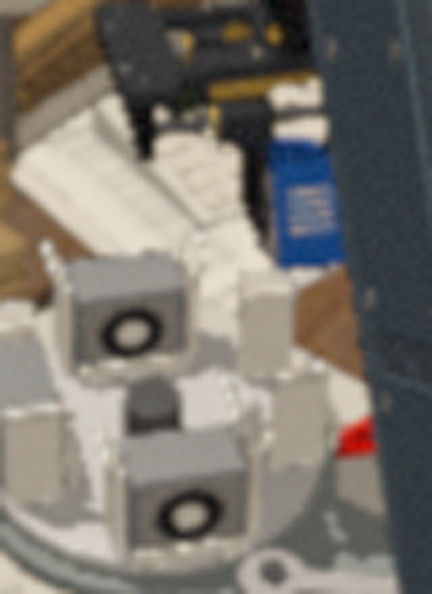

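Call:
{"name": "step_arm", "arguments": {"motion": [[[0,0,0,-15,8,0,24],[0,0,0,-40,18,0,24],[0,0,0,-70,32,0,24],[0,0,0,-100,50,0,24],[0,0,0,-130,70,-5,24],[0,0,0,-155,95,-10,24],[0,0,0,-165,128,-20,24],[0,0,0,-170,163,-35,24],[0,0,0,-172,198,-50,24],[0,0,0,-170,230,-65,24],[0,0,0,-165,258,-80,24],[0,0,0,-163,270,-90,24]]]}}

```text
time_s: 18.7
position: [0.4348, 0.033, 0.2615]
tcp_rot: [[-0.004, -0.793, 0.609], [0.001, 0.609, 0.793], [-1.0, 0.004, -0.001]]
force: [-0.8, 0.3, -1.4]
opening: 0.389
```

Call:
{"name": "step_arm", "arguments": {"motion": [[[0,0,0,0,0,-10,24],[0,0,0,0,0,-10,24]]]}}

```text
time_s: 18.87
position: [0.4351, 0.0313, 0.2512]
tcp_rot: [[-0.005, -0.793, 0.609], [0.001, 0.609, 0.793], [-1.0, 0.005, -0.002]]
force: [-0.4, 0.8, -1.5]
opening: 0.387
```

```bash
python3 - <<'E'
from m import *
c=grab("b2"); s=st()
k=c["scene"]; f=k["frame"][:,:,::-1]
cv2.imwrite("pics/b2y.png",cv2.resize(f[280:390,270:370],None,fx=5.4,fy=5.4,interpolation=cv2.INTER_CUBIC))
E
```

```text
t 18.9667 pos [0.4357 0.0302 0.2526] F [ 0.72  0.23 -1.15] M [ 0.04 -0.13 -0.01] open 33.8
[[-0.002, -0.792, 0.611], [0.0, 0.611, 0.792], [-1.0, 0.002, -0.001]] [-10.8  32.6 116.1  -0.   31.5 -63.1]
```

View pics/b2y.png

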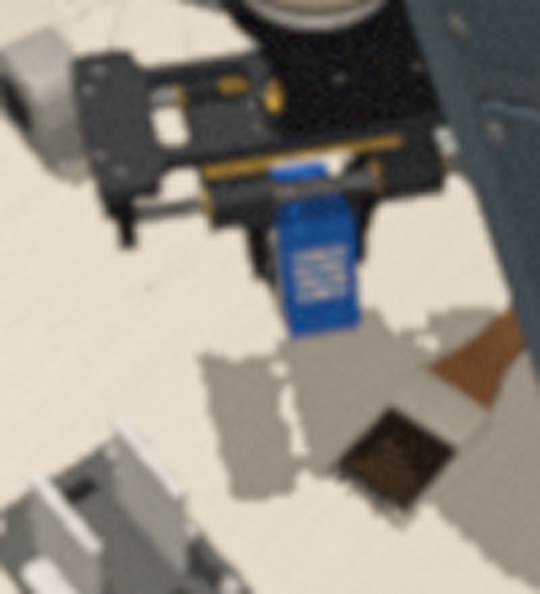

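```bash
python3 - <<'E'
from m import *
k=load("b2")["scene"];h=hsv(k);m=(h[...,0]>100)&(h[...,0]<125)&(h[...,1]>110)
P=cloud(k)
mm=np.zeros(m.shape,bool)
mm[319:340,322:336]=1
q=P[mm&m]; 
a=np.deg2rad(-37.5); ex=np.array([np.cos(a),np.sin(a),0]); ey=np.array([-ex[1],ex[0],0])
r=q-np.array([.4357,.0302,.2526-.2063])
X=np.c_[r@ex,r@ey,r[:,2]]; ok=(abs(X)<.09).all(1); X=X[ok]; md=np.median(X,0)
print(len(X),md)
ok=abs(X[:,0]-md[0])<.015; X=X[ok]
A=np.c_[X[:,2],X[:,1],np.ones(len(X))]; s=np.linalg.lstsq(A,X[:,0],rcond=None)[0]; print(s,"tilt",np.degrees(np.arctan(s[0])), np.percentile(X[:,2],[2,98]),np.percentile(X[:,0],[2,98]))
# pixels of end-face corners at known coords
print(proj(k,[np.array([.4357,.0302,.0463])-ex*.03+t*ey*.017+[0,0,z] for z in (0,.056) for t in(-1,1)]))
E
```

```text
189 [-0.02352083 -0.00028645  0.05761568]
[ 0.50943339 -0.00256472 -0.05184612] tilt 26.995812409821777 [0.0251426  0.06873202] [-0.03798706 -0.01120393]
[[335.03549773 341.12466827]
 [321.05929019 343.52897361]
 [335.90945354 326.84611111]
 [321.43466274 329.27334041]]
```

Tilt is about 27° about the jaw axis, near end up. Pressing it down onto the table should level it.

Call:
{"name": "step_arm", "arguments": {"motion": [[[0,0,0,0,0,-15,24],[0,0,0,0,0,-28,24],[0,0,0,0,0,-34,24],[0,0,0,0,0,-37,24],[0,0,0,0,0,-39,24],[0,0,0,0,0,-41,24],[0,0,0,0,0,-43,24],[0,0,0,0,0,-45,24],[0,0,0,0,0,-46.5,24],[0,0,0,0,0,-46.5,24]]]}}

```text
time_s: 19.8
position: [0.4347, 0.0307, 0.2098]
tcp_rot: [[0.0, -0.792, 0.611], [0.0, 0.611, 0.792], [-1.0, 0.0, 0.0]]
force: [-4.3, 3.5, 30.2]
opening: 0.391
```

```bash
python3 - <<'E'
from m import *
c=grab("b3"); s=st()
k=c["scene"]; f=k["frame"][:,:,::-1]
cv2.imwrite("pics/b3y.png",cv2.resize(f[280:390,270:370],None,fx=5.4,fy=5.4,interpolation=cv2.INTER_CUBIC))
E
```

```text
t 19.9 pos [0.4347 0.0307 0.2098] F [-5.76  4.43 29.65] M [0.56 0.62 0.02] open 34.1
[[0.0, -0.792, 0.611], [0.0, 0.611, 0.792], [-1.0, 0.0, 0.0]] [-1.070e+01  3.810e+01  1.174e+02  1.000e-01  2.450e+01 -6.310e+01]
```

View pics/b3y.png

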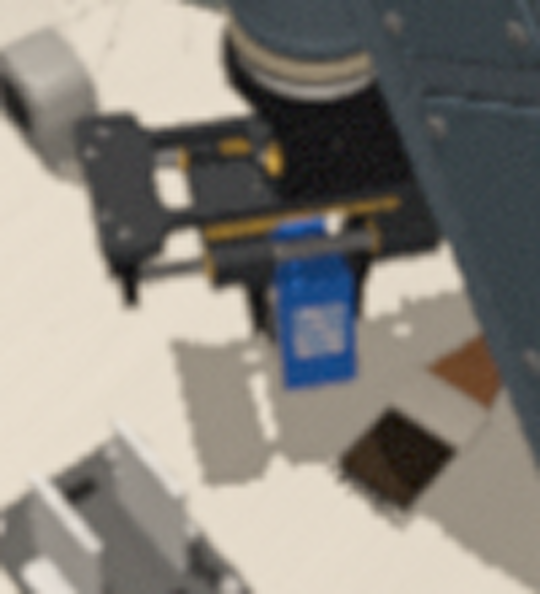

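Call:
{"name": "step_arm", "arguments": {"motion": [[[0,0,0,0,0,1.5,24],[0,0,0,0,0,3,24],[0,0,0,0,0,3,35],[0,0,0,0,0,3,37],[0,0,0,0,0,3,39],[0,0,0,0,0,3,42],[0,0,0,0,0,3,42]]]}}

```text
time_s: 20.48
position: [0.4361, 0.0301, 0.2095]
tcp_rot: [[-0.0, -0.792, 0.611], [0.0, 0.611, 0.792], [-1.0, 0.0, -0.0]]
force: [0.1, 0.2, 0.5]
opening: 0.47
```

```bash
python3 - <<'E'
from m import *
c=grab("b4"); s=st()
k=c["scene"]; f=k["frame"][:,:,::-1]
cv2.imwrite("pics/b4y.png",cv2.resize(f[280:390,270:370],None,fx=5.4,fy=5.4,interpolation=cv2.INTER_CUBIC))
E
```

```text
t 20.5833 pos [0.436  0.0301 0.2095] F [-0.36 -0.41  0.47] M [ 0.03 -0.17 -0.  ] open 41.5
[[-0.0, -0.792, 0.611], [0.0, 0.611, 0.792], [-1.0, 0.0, -0.0]] [-10.8  38.2 117.2  -0.   24.6 -63.1]
```

View pics/b4y.png

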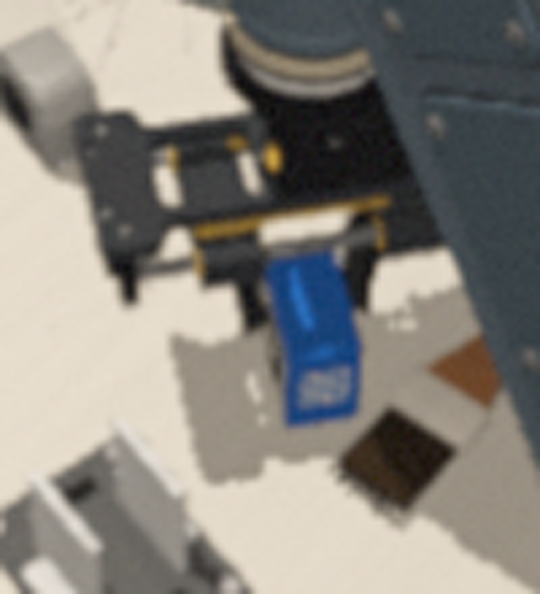

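It dropped flat and is standing between the open jaws, near end face at about (322,390). I'll measure its position along its length.

```bash
python3 - <<'E'
from m import *
k=load("b4")["scene"]
o=lambda u,v:(u/5.4+270-.4,v/5.4+280-.4)
B=onz(k,[o(287,426),o(358,413)],0.0); T=onz(k,[o(286,377),o(360,350)],.056); T2=onz(k,[o(266,262)],.056)
a=np.deg2rad(-37.5); ex=np.array([np.cos(a),np.sin(a),0]); ey=np.array([-ex[1],ex[0],0]); tc=np.array([.436,.0301,0])
for n,Q in(("B",B),("T",T),("T2",T2)): print(n,[(round(float((q-tc)@ex),4),round(float((q-tc)@ey),4)) for q in Q])
h=hsv(k);m=(h[...,0]>100)&(h[...,0]<125)&(h[...,1]>110);P=cloud(k)
a_,ct,mm=blob(m,(312,320,345,365),20)[0]; q=P[mm]-tc; X=np.c_[q@ex,q@ey,q[:,2]]
t=X[(X[:,2]>.05)&(X[:,2]<.062)&(abs(X[:,0])<.06)]; print(len(t),np.percentile(t,[1,50,99],axis=0))
e=X[(X[:,2]<.045)&(X[:,2]>.005)]; print(len(e),np.percentile(e,[1,50,99],axis=0))
E
```

```text
B [(-0.0423, 0.0146), (-0.0421, -0.0182)]
T [(-0.0538, 0.0186), (-0.0466, -0.0158)]
T2 [(0.0079, 0.0141)]
265 [[-0.04726591 -0.01606288  0.05152226]
 [-0.02169517  0.00013044  0.05636272]
 [ 0.00644378  0.01550527  0.05989457]]
67 [[-0.04872798 -0.02245694  0.00750448]
 [-0.04567715  0.00034181  0.02059558]
 [ 0.00788089  0.01542522  0.0449443 ]]
```

Call:
{"name": "step_arm", "arguments": {"motion": [[[0,0,0,0,0,0,60],[0,0,0,0,0,0,87],[0,0,0,0,0,3,87],[0,0,0,0,0,20,87],[0,0,0,0,0,50,87],[0,0,0,-15,10,80,87],[0,0,0,-45,35,90,87],[0,0,0,-70,65,90,87],[0,0,0,-70,105,90,87],[0,0,0,-70,130,90,87],[0,0,0,-70,130,90,87]]]}}

```text
time_s: 21.5
position: [0.3653, 0.1632, 0.3004]
tcp_rot: [[0.002, -0.795, 0.607], [0.001, 0.607, 0.795], [-1.0, -0.001, 0.002]]
force: [0.2, -0.8, 0.7]
opening: 0.998
```

```bash
python3 - <<'E'
from m import *
c=grab("b5"); s=st()
k=c["scene"]; f=k["frame"][:,:,::-1]; g=c["top"]["frame"][:,:,::-1]
cv2.imwrite("pics/b5y.png",np.hstack([cv2.resize(f[280:390,270:370],None,fx=4,fy=4,interpolation=cv2.INTER_CUBIC),cv2.resize(g[220:330,250:350],None,fx=4,fy=4,interpolation=cv2.INTER_CUBIC)]))
E
```

```text
t 21.6 pos [0.3657 0.1608 0.2999] F [-0.77  0.89 -0.21] M [ 0.03 -0.17 -0.  ] open 86.9
[[0.001, -0.794, 0.608], [-0.0, 0.608, 0.794], [-1.0, -0.001, 0.0]] [  7.6  24.9 119.3  -0.   35.8 -44.9]
```

View pics/b5y.png

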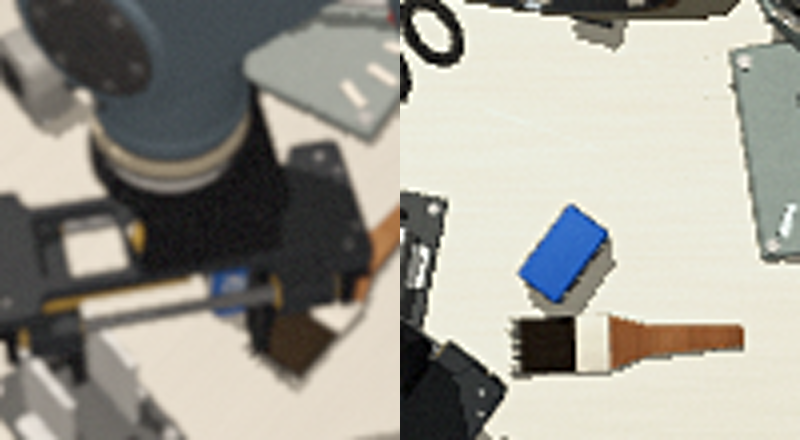

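Now there's a clear top view of the standing cassette (565,252 in the right panel). The top face shows the cassette with no tilt, and I'll measure it on the z = 56 mm plane. I'll also measure the pocket's cheeks from the same camera, so any calibration bias cancels.

```bash
python3 - <<'E'
from m import *
c=load("b5"); k=c["top"]; h=hsv(k); m=(h[...,0]>100)&(h[...,0]<125)&(h[...,1]>120)
a,ct,mm=blob(m,(370-100,260,320,300),30)[0]
# full-res subpixel: contour of upsampled
g=k["frame"].astype(np.float32); sub=g[262:302,272:310]; up=cv2.resize(sub,None,fx=8,fy=8,interpolation=cv2.INTER_CUBIC)
b=((up[...,2]-up[...,0])>60).astype(np.uint8)
cn=max(cv2.findContours(b,0,cv2.CHAIN_APPROX_NONE)[0],key=cv2.contourArea).reshape(-1,2)
uv=np.c_[cn[:,0]/8+272-.44,cn[:,1]/8+262-.44]
w=onz(k,uv,.056)[:,:2]*1000
r=cv2.minAreaRect(w.astype(np.float32)); print(a,ct,r); bx=cv2.boxPoints(r); print(np.round(bx,1))
print("depth",np.median(cloud(k)[mm],0))
cv2.imwrite("pics/pk2.png",cv2.resize(k["frame"][195:245,370:420,::-1],None,fx=12,fy=12,interpolation=cv2.INTER_CUBIC))
E
```

```text
274 [290.41240876 283.0729927 ] ((419.95819091796875, 41.2852897644043), (33.3668327331543, 59.204132080078125), 52.50762939453125)
[[386.3  46.1]
 [433.3  10. ]
 [453.6  36.5]
 [406.6  72.5]]
depth [0.41970342 0.04083713 0.05527845]
```

View pics/pk2.png

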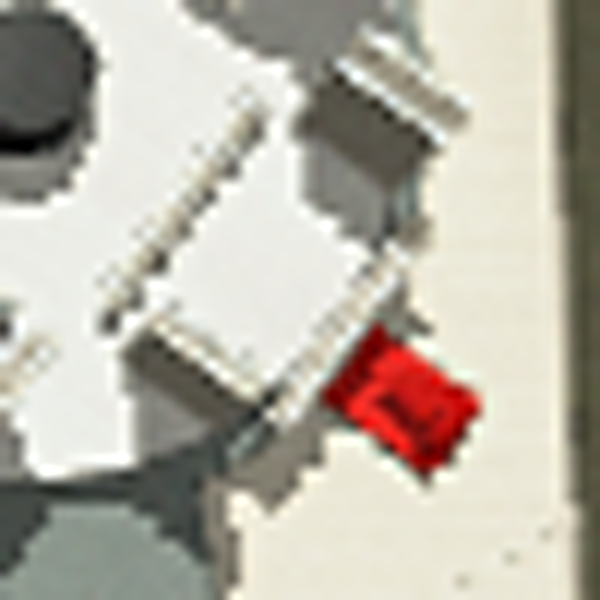

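```bash
python3 - <<'E'
from m import *
k=load("b5")["top"]
o=lambda u,v:(u/12+370-.46,v/12+195-.46)
a=np.deg2rad(-37.5); ex=np.array([np.cos(a),np.sin(a),0]); ey=np.array([-ex[1],ex[0],0]); pc=np.array([.5978,-.2392,0])
for n,p,z in [("A in",(335,62),.099),("A in",(438,138),.099),("A out",(370,33),.099),("A out",(470,113),.099),
 ("B in",(165,308),.099),("B in",(275,380),.099),("B out",(147,328),.099),("B out",(255,405),.099),
 ("inwall far a",(245,95),.042),("inwall far b",(100,310),.042),("inwall near a",(270,120),.042),("inwall near b",(112,330),.042),
 ("outwall in a",(375,250),.042),("outwall in b",(262,415),.042),("outwall out a",(410,262),.042),("outwall out b",(285,425),.042)]:
    q=onz(k,[o(*p)],z)[0]-pc; print(n,round(float(q@ex)*1000,1),round(float(q@ey)*1000,1))
g=k["frame"].astype(int); P=cloud(k)
sub=P[195:245,370:420].reshape(-1,3)-pc; X=np.c_[sub@ex,sub@ey,sub[:,2]]
t=X[(X[:,2]>.085)&(X[:,2]<.11)&(abs(X[:,1])<.02)]
for s in(-1,1):
    u=t[(t[:,0]*s>.02)&(t[:,0]*s<.05)]; print(s,len(u),np.round(np.percentile(u,[5,25,50,75,95],axis=0)*1000,1).tolist())
# hub & full-res hub recheck
h=hsv(k); sub=h[192:214,362:384]; 
E
```

```text
A in 33.1 15.7
A in 32.8 -12.5
A out 43.1 13.2
A out 41.6 -14.9
B in -33.9 13.8
B in -32.5 -15.0
B out -39.8 14.3
B out -39.6 -14.6
inwall far a 30.0 26.9
inwall far b -30.7 24.5
inwall near a 28.7 18.9
inwall near b -32.8 19.5
outwall in a 18.3 -18.2
outwall in b -28.4 -19.6
outwall out a 20.9 -26.3
outwall out b -27.1 -25.2
-1 31 [[-39.5, -11.4, 87.8], [-37.8, -5.6, 91.4], [-35.6, 1.2, 95.2], [-32.8, 8.4, 97.2], [-31.1, 14.1, 99.8]]
1 52 [[34.1, -12.4, 86.8], [36.8, -7.0, 89.7], [39.0, 1.0, 92.6], [41.3, 8.7, 96.3], [43.2, 14.1, 99.8]]
```

Call:
{"name": "step_arm", "arguments": {"motion": [[[0,0,0,0,-30,0,87],[0,0,0,12,-60,0,87],[0,0,0,30,-90,0,87],[0,0,0,48,-112,0,87],[0,0,0,54,-119.5,0,87],[0,0,0,54,-119.5,0,87],[0,0,0,54,-119.5,0,87]]]}}

```text
time_s: 22.18
position: [0.4194, 0.0399, 0.2994]
tcp_rot: [[-0.002, -0.79, 0.613], [0.001, 0.613, 0.79], [-1.0, 0.002, -0.001]]
force: [0.5, 0.6, 0.9]
opening: 1.002
```

```bash
python3 - <<'E'
from m import *
bot.capture("top"); s=st()
E
```

```text
t 22.2333 pos [0.4187 0.0407 0.2994] F [-0.32 -0.1  -0.71] M [ 0.07 -0.15  0.  ] open 87.1
[[-0.003, -0.791, 0.612], [0.001, 0.612, 0.791], [-1.0, 0.003, -0.001]] [ -9.8  26.  116.4   0.   37.8 -62. ]
```

Call:
{"name": "step_arm", "arguments": {"motion": [[[0,0,0,1,0.5,-20,87],[0,0,0,1,0.5,-45,87],[0,0,0,1,0.5,-70,87],[0,0,0,1,0.5,-88,87],[0,0,0,1,0.5,-97,87],[0,0,0,1,0.5,-98,87],[0,0,0,1,0.5,-98,60],[0,0,0,1,0.5,-98,45]]]}}

```text
time_s: 22.9
position: [0.4209, 0.0416, 0.2024]
tcp_rot: [[0.001, -0.792, 0.61], [-0.0, 0.61, 0.792], [-1.0, -0.001, 0.0]]
force: [-0.3, 0.1, 0.6]
opening: 0.921
```

```bash
python3 - <<'E'
from m import *
s=st();bot.capture("top"); s=st()
E
```

```text
t 22.9 pos [0.4209 0.0416 0.2024] F [-0.25  0.07  0.64] M [ 0.04 -0.13  0.05] open 80.1
[[0.001, -0.792, 0.61], [-0.0, 0.61, 0.792], [-1.0, -0.001, 0.0]] [ -9.6  38.9 119.4   0.   21.7 -62. ]
t 22.95 pos [0.4211 0.0414 0.2026] F [-0.45  0.51 -0.51] M [ 0.07 -0.22 -0.04] open 76.7
[[0.001, -0.792, 0.61], [-0.0, 0.61, 0.792], [-1.0, -0.001, 0.001]] [ -9.6  38.9 119.4   0.   21.6 -62. ]
```

Call:
{"name": "step_arm", "arguments": {"motion": [[[0,0,0,-0.6,0.3,0,40],[0,0,0,-0.6,0.3,0,34],[0,0,0,-0.6,0.3,0,28],[0,0,0,-0.6,0.3,0,24],[0,0,0,-0.6,0.3,0,24],[0,0,0,-0.6,0.3,0,24],[0,0,0,-0.6,0.3,0,24],[0,0,0,-0.6,0.3,0,24]]]}}

```text
time_s: 23.62
position: [0.4205, 0.0414, 0.2018]
tcp_rot: [[0.0, -0.792, 0.611], [-0.0, 0.611, 0.792], [-1.0, -0.0, 0.0]]
force: [0.1, 0.5, 2.1]
opening: 0.389
```

```bash
python3 - <<'E'
from m import *
s=st()
E
```

```text
t 23.6167 pos [0.4205 0.0414 0.2018] F [0.13 0.48 2.09] M [ 0.13 -0.11 -0.01] open 33.9
[[0.0, -0.792, 0.611], [-0.0, 0.611, 0.792], [-1.0, -0.0, 0.0]] [ -9.6  39.  119.5   0.   21.5 -61.9]
```

Call:
{"name": "step_arm", "arguments": {"motion": [[[0,0,0,0,0,8,24],[0,0,0,0,0,25,24],[0,0,0,0,0,50,24],[0,0,0,0,-15,78,24],[0,0,0,0,-45,98,24],[0,0,0,0,-80,112,24],[0,0,0,0,-115,118,24],[0,0,0,10,-150,118,24],[0,0,0,25,-182,118,24],[0,0,0.5,50,-210,118,24],[0,0,0.5,80,-232,118,24],[0,0,0.5,110,-250,118,24]]]}}

```text
time_s: 24.62
position: [0.5307, -0.2107, 0.3201]
tcp_rot: [[-0.001, -0.796, 0.606], [0.0, 0.606, 0.796], [-1.0, 0.0, -0.0]]
force: [0.4, -0.1, -3.1]
opening: 0.388
```

Call:
{"name": "step_arm", "arguments": {"motion": [[[0,0,0,30,-14,0,24],[0,0,0,52,-24,0,24],[0,0,0,64,-29,0,24],[0,0,0,68,-31,0,24],[0,0,0,68,-31,0,24],[0,0,0,68,-31,0,24],[0,0,0,68,-31,0,24]]]}}

```text
time_s: 25.2
position: [0.5971, -0.2387, 0.3194]
tcp_rot: [[-0.003, -0.797, 0.604], [0.001, 0.604, 0.797], [-1.0, 0.003, -0.0]]
force: [-0.2, -0.3, -2.0]
opening: 0.385
```

```bash
python3 - <<'E'
from h import *
st(); c=grab("b6"); st()
k=c["scene"]; f=k["frame"][:,:,::-1]
cv2.imwrite("pics/b6y.png",cv2.resize(f[170:280,290:370],None,fx=5.4,fy=5.4,interpolation=cv2.INTER_CUBIC))
E
```

```text
t 25.2 pos [ 0.5971 -0.2387  0.3194] F [-0.18 -0.3  -1.97] M [ 0.07 -0.12  0.04] open 33.5
[[-0.003, -0.797, 0.604], [0.001, 0.604, 0.797], [-1.0, 0.003, -0.0]] [-31.7  37.3  83.6  -0.   59.2 -84.6]
t 25.3 pos [ 0.5974 -0.2389  0.3197] F [-0.7  -0.83 -1.94] M [ 0.02 -0.17 -0.01] open 33.7
[[-0.001, -0.797, 0.604], [0.001, 0.604, 0.797], [-1.0, 0.002, -0.0]] [-31.7  37.3  83.6  -0.   59.2 -84.6]
```

View pics/b6y.png

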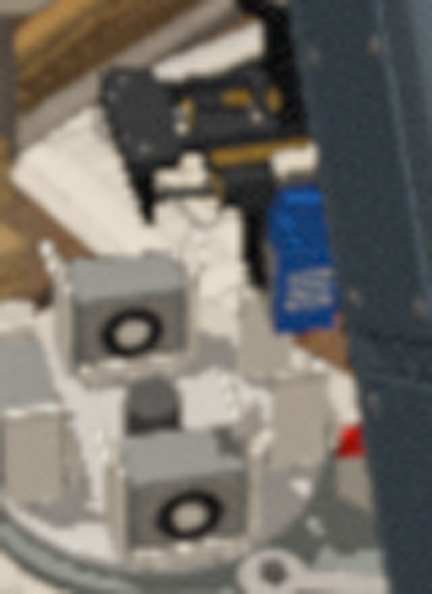

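Call:
{"name": "step_arm", "arguments": {"motion": [[[0,0,0,1.3,-0.9,0,24],[0,0,0,1.3,-0.9,-7,24],[0,0,0,1.3,-0.9,-14,24],[0,0,0,1.3,-0.9,-19,24],[0,0,0,1.3,-0.9,-23,24],[0,0,0,1.3,-0.9,-26,24],[0,0,0,1.3,-0.9,-28,24],[0,0,0,1.3,-0.9,-28,24]]]}}

```text
time_s: 25.97
position: [0.5996, -0.2404, 0.2909]
tcp_rot: [[-0.001, -0.797, 0.604], [0.001, 0.604, 0.797], [-1.0, 0.001, -0.0]]
force: [-0.6, -0.1, -1.3]
opening: 0.39
```

```bash
python3 - <<'E'
from h import *
st(); c=grab("b7"); st()
k=c["scene"]; f=k["frame"][:,:,::-1]
cv2.imwrite("pics/b7y.png",cv2.resize(f[180:280,300:370],None,fx=5.8,fy=5.8,interpolation=cv2.INTER_CUBIC))
E
```

```text
t 25.9667 pos [ 0.5996 -0.2404  0.2909] F [-0.59 -0.07 -1.33] M [ 0.02 -0.1  -0.02] open 33.9
[[-0.001, -0.797, 0.604], [0.001, 0.604, 0.797], [-1.0, 0.001, -0.0]] [-31.7  39.6  84.3  -0.   56.2 -84.6]
t 26.0667 pos [ 0.5998 -0.2405  0.2917] F [ 0.3  -0.23 -1.68] M [ 0.08 -0.19  0.02] open 33.6
[[0.0, -0.797, 0.604], [-0.0, 0.604, 0.797], [-1.0, -0.0, -0.0]] [-31.7  39.6  84.2  -0.   56.2 -84.6]
```

View pics/b7y.png

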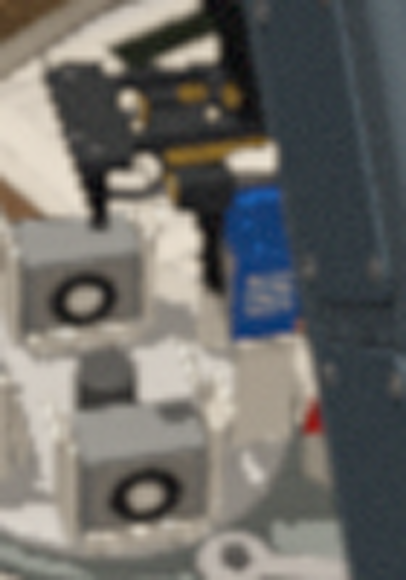

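No contact so far (bottom at about 90 mm, below the cheek tops). I'll centre it slightly and continue slowly.

Call:
{"name": "step_arm", "arguments": {"motion": [[[0,0,0,-0.8,0.6,-2,24],[0,0,0,-0.8,0.6,-5,24],[0,0,0,-0.8,0.6,-8,24],[0,0,0,-0.8,0.6,-11,24],[0,0,0,-0.8,0.6,-14,24],[0,0,0,-0.8,0.6,-17,24],[0,0,0,-0.8,0.6,-20,24],[0,0,0,-0.8,0.6,-20,24]]]}}

```text
time_s: 26.73
position: [0.5987, -0.2398, 0.2708]
tcp_rot: [[-0.001, -0.797, 0.604], [0.001, 0.604, 0.797], [-1.0, 0.001, -0.0]]
force: [-0.3, -0.4, -1.3]
opening: 0.393
```

```bash
python3 - <<'E'
from h import *
st(); c=grab("b8"); st()
k=c["scene"]; f=k["frame"][:,:,::-1]
cv2.imwrite("pics/b8y.png",cv2.resize(f[180:280,300:370],None,fx=5.8,fy=5.8,interpolation=cv2.INTER_CUBIC))
E
```

```text
t 26.7333 pos [ 0.5987 -0.2398  0.2708] F [-0.35 -0.38 -1.35] M [ 0.03 -0.14 -0.03] open 34.2
[[-0.001, -0.797, 0.604], [0.001, 0.604, 0.797], [-1.0, 0.001, -0.0]] [-31.7  41.1  85.1  -0.   53.9 -84.6]
t 26.8333 pos [ 0.5989 -0.2398  0.2714] F [-0.3  -0.59 -0.8 ] M [ 0.07 -0.13 -0.  ] open 33.6
[[-0.0, -0.797, 0.604], [0.0, 0.604, 0.797], [-1.0, 0.0, -0.0]] [-31.7  41.1  85.   -0.   53.9 -84.6]
```

View pics/b8y.png

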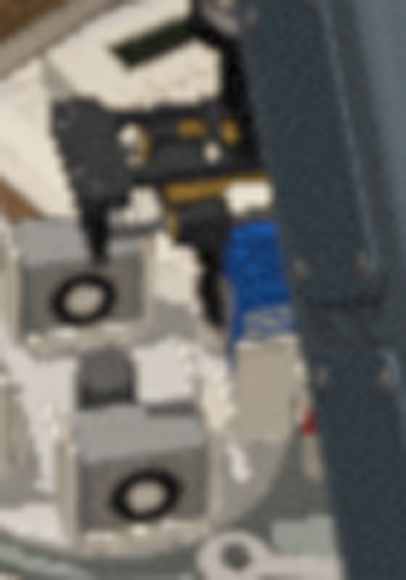

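Call:
{"name": "step_arm", "arguments": {"motion": [[[0,0,0,0,0,-4,24],[0,0,0,0,0,-8,24],[0,0,0,0,0,-12,24],[0,0,0,0,0,-16,24],[0,0,0,0,0,-20,24],[0,0,0,0,0,-23,24],[0,0,0,0,0,-26,24],[0,0,0,0,0,-29,24],[0,0,0,0,0,-32,24],[0,0,0,0,0,-34,24],[0,0,0,0,0,-36,24]]]}}

```text
time_s: 27.75
position: [0.5989, -0.2399, 0.2355]
tcp_rot: [[-0.0, -0.797, 0.604], [0.0, 0.604, 0.797], [-1.0, 0.0, -0.0]]
force: [0.3, 0.4, -1.0]
opening: 0.384
```

```bash
python3 - <<'E'
from h import *
st()
E
```

```text
t 27.75 pos [ 0.5989 -0.2399  0.2355] F [ 0.32  0.37 -0.98] M [ 0.02 -0.17 -0.  ] open 33.4
[[-0.0, -0.797, 0.604], [0.0, 0.604, 0.797], [-1.0, 0.0, -0.0]] [-31.7  44.   85.9   0.   50.1 -84.6]
```

Call:
{"name": "step_arm", "arguments": {"motion": [[[0,0,0,0,0,-2,24],[0,0,0,0,0,-3.5,24],[0,0,0,0,0,-5,24],[0,0,0,0,0,-6,24],[0,0,0,0,0,-7,24],[0,0,0,0,0,-7,24]]]}}

```text
time_s: 28.25
position: [0.5992, -0.2401, 0.2298]
tcp_rot: [[0.001, -0.797, 0.604], [-0.001, 0.604, 0.797], [-1.0, -0.002, -0.0]]
force: [-1.1, -0.2, 3.7]
opening: 0.39
```

```bash
python3 - <<'E'
from h import *
st(); c=grab("b9")
k=c["scene"]; f=k["frame"][:,:,::-1]
cv2.imwrite("pics/b9y.png",cv2.resize(f[180:280,300:370],None,fx=5.8,fy=5.8,interpolation=cv2.INTER_CUBIC))
E
```

```text
t 28.25 pos [ 0.5992 -0.2401  0.2298] F [-1.09 -0.23  3.74] M [0.12 0.02 0.09] open 34.0
[[0.001, -0.797, 0.604], [-0.001, 0.604, 0.797], [-1.0, -0.002, -0.0]] [-31.7  44.4  86.   -0.   49.5 -84.6]
```

View pics/b9y.png

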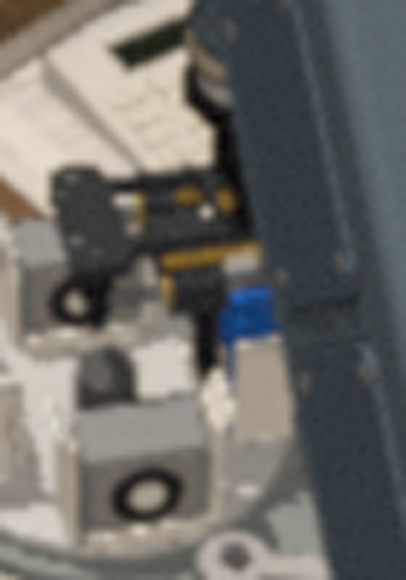

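Floor contact at exactly the expected height. Releasing and retreating.

Call:
{"name": "step_arm", "arguments": {"motion": [[[0,0,0,0,0,0,38],[0,0,0,0,0,0,46],[0,0,0,0,0,0,56],[0,0,0,0,0,0,56],[0,0,0,0,0,0,56],[0,0,0,0,0,5,56],[0,0,0,0,0,20,56],[0,0,0,0,0,45,56],[0,0,0,0,0,75,56],[0,0,0,0,0,100,56],[0,0,0,-15,0,108,56],[0,0,0,-40,10,108,56]]]}}

```text
time_s: 29.35
position: [0.5613, -0.232, 0.3407]
tcp_rot: [[0.011, -0.797, 0.604], [-0.007, 0.604, 0.797], [-1.0, -0.013, 0.001]]
force: [-0.3, 0.3, 0.4]
opening: 0.643
```

Call:
{"name": "step_arm", "arguments": {"motion": [[[0,0,-6,-35,0,0,44],[0,0,-12,-70,-5,0,44],[0,0,-18,-105,-10,0,44],[0,0,-24,-140,-10,0,44],[0,0,-30,-155,0,0,44],[0,0,-36,-160,30,0,44],[0,0,-42,-165,60,0,44],[0,0,-49,-165,100,0,44],[0,0,-56,-165,140,0,44],[0,0,-63,-165,175,0,44],[0,0,-70,-165,200,0,44],[0,0,-77,-165,210,0,44]]]}}

```text
time_s: 30.35
position: [0.3928, -0.017, 0.337]
tcp_rot: [[-0.001, 0.364, 0.932], [0.001, 0.932, -0.364], [-1.0, 0.001, -0.001]]
force: [-0.5, -0.8, 0.1]
opening: 0.507
```

```bash
python3 - <<'E'
from m import *
c=grab("c0"); st()
k=c["top"]; f=c["scene"]["frame"][:,:,::-1]; g=k["frame"][:,:,::-1]
cv2.imwrite("pics/c0y.png",np.hstack([cv2.resize(f[195:325,270:400],None,fx=3,fy=3,interpolation=cv2.INTER_CUBIC),cv2.resize(g[160:290,320:430],None,fx=3,fy=3,interpolation=cv2.INTER_CUBIC)]))
h=hsv(k); m=(h[...,0]>100)&(h[...,0]<125)&(h[...,1]>120); b=blob(m,(320,160,430,290),20)
if b:
    mm=b[0][2]; q=cloud(k)[mm]; print(b[0][0],b[0][1],np.median(q,0),np.percentile(q[:,2],[10,50,90]))
E
```

```text
t 30.45 pos [ 0.3933 -0.0179  0.337 ] F [-0.81 -0.42  0.17] M [-0.05 -0.05  0.03] open 43.8
[[-0.0, 0.357, 0.934], [0.0, 0.934, -0.357], [-1.0, 0.0, -0.0]] [-19.   19.8 118.    0.   42.2   1.9]
264 [394.47348485 214.12121212] [ 0.59794838 -0.24038473  0.08322039] [0.07951833 0.08322039 0.08611482]
```

View pics/c0y.png

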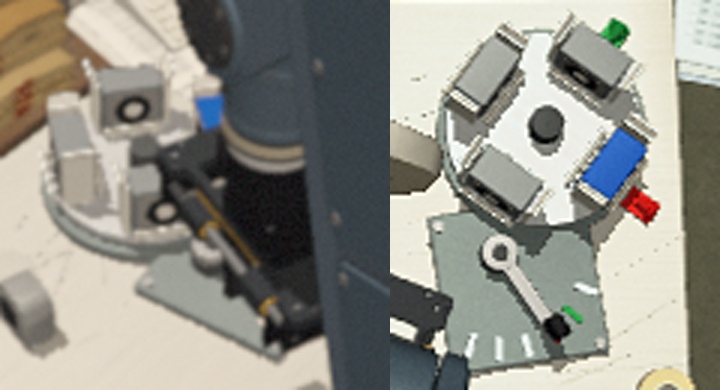

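Cassette seated: top depth 83 mm (nominal 84), flush with the neighbours, lever still over red. Now the last notch.

Call:
{"name": "step_arm", "arguments": {"motion": [[[0,0,-6,5,-20,0,44],[0,0,-12,15,-50,0,44],[0,0,-19,27,-82,0,44],[0,0,-26,39,-114,0,44],[0,0,-33,51,-144,0,44],[0,0,-35.7,58,-164,0,44],[0,0,-35.7,60,-169,0,44],[0,0,-35.7,60,-169,0,44],[0,0,-35.7,60,-169,0,44]]]}}

```text
time_s: 31.2
position: [0.4531, -0.1888, 0.3365]
tcp_rot: [[-0.002, 0.836, 0.548], [0.001, 0.548, -0.836], [-1.0, -0.001, -0.002]]
force: [-0.2, 0.7, 0.5]
opening: 0.508
```

```bash
python3 - <<'E'
from m import *
bot.capture("scene"); st()
E
```

```text
t 31.25 pos [ 0.4529 -0.188   0.3364] F [-0.35  0.43 -0.84] M [-0.02  0.   -0.05] open 44.0
[[-0.002, 0.836, 0.549], [0.002, 0.549, -0.836], [-1.0, -0.001, -0.002]] [-35.6  26.  105.1   0.   49.1  21.1]
```

Call:
{"name": "step_arm", "arguments": {"motion": [[[0,0,0,0,1,-20,44],[0,0,0,0,1.5,-45,44],[0,0,0,0,1.5,-70,44],[0,0,0,0,1.5,-90,44],[0,0,0,0,1.5,-103,44],[0,0,0,0,1.5,-108,44],[0,0,0,0,1.5,-108,36],[0,0,0,0,1.5,-108,28],[0,0,0,0,1.5,-108,20],[0,0,0,0,1.5,-108,12],[0,0,0,0,1.5,-108,5],[0,0,0,0,1.5,-108,5]]]}}

```text
time_s: 32.25
position: [0.4543, -0.1878, 0.2295]
tcp_rot: [[0.002, 0.837, 0.547], [-0.002, 0.547, -0.837], [-1.0, 0.001, 0.003]]
force: [1.2, 0.9, 1.9]
opening: 0.156
```

Call:
{"name": "step_arm", "arguments": {"motion": [[[0,0,0,0,0,0,5],[0,0,0,0,0,0,5],[0,0,0,0,0,0,5]]]}}

```text
time_s: 32.5
position: [0.4544, -0.1879, 0.2294]
tcp_rot: [[0.002, 0.837, 0.547], [-0.002, 0.547, -0.837], [-1.0, 0.001, 0.002]]
force: [0.4, -2.4, 6.4]
opening: 0.161
```

```bash
python3 - <<'E'
from m import *
st()
E
```

```text
t 32.5 pos [ 0.4544 -0.1879  0.2294] F [ 0.38 -2.43  6.4 ] M [-0.2  -0.07 -0.1 ] open 14.0
[[0.002, 0.837, 0.547], [-0.002, 0.547, -0.837], [-1.0, 0.001, 0.002]] [-35.5  37.3 109.   -0.   33.5  21.3]
```

Call:
{"name": "step_arm", "arguments": {"motion": [[[0,0,1.4,1.2,-1.7,0,5],[0,0,2.9,2.5,-3.5,0,5],[0,0,4.3,3.7,-5.2,0,5],[0,0,5.7,5,-6.8,0,5],[0,0,7.2,6.4,-8.5,0,5],[0,0,8.6,7.8,-10.1,0,5],[0,0,10,9.2,-11.6,0,5],[0,0,11.5,10.7,-13.2,0,5],[0,0,12.9,12.2,-14.7,0,5],[0,0,14.3,13.8,-16.1,0,5],[0,0,15.8,15.4,-17.5,0,5],[0,0,17.2,17,-18.9,0,5]]]}}

```text
time_s: 33.5
position: [0.4716, -0.2071, 0.2294]
tcp_rot: [[0.002, 0.637, 0.771], [-0.002, 0.771, -0.637], [-1.0, -0.0, 0.003]]
force: [0.3, -3.1, 6.0]
opening: 0.158
```

Call:
{"name": "step_arm", "arguments": {"motion": [[[0,0,0,0,0,0,5],[0,0,0,0,0,0,5]]]}}

```text
time_s: 33.67
position: [0.4714, -0.207, 0.2294]
tcp_rot: [[0.002, 0.638, 0.77], [-0.002, 0.77, -0.638], [-1.0, -0.0, 0.003]]
force: [-0.2, -3.4, 7.3]
opening: 0.157
```

```bash
python3 - <<'E'
from m import *
c=grab("c1"); st()
k=c["top"]; f=c["scene"]["frame"][:,:,::-1]; g=k["frame"][:,:,::-1]
cv2.imwrite("pics/c1y.png",np.hstack([cv2.resize(f[195:325,270:400],None,fx=3,fy=3,interpolation=cv2.INTER_CUBIC),cv2.resize(g[160:290,320:430],None,fx=3,fy=3,interpolation=cv2.INTER_CUBIC)]))
E
```

```text
t 33.7667 pos [ 0.4715 -0.2071  0.2295] F [ 0.3  -3.08  5.72] M [-0.49 -0.13 -0.08] open 13.7
[[0.002, 0.638, 0.77], [-0.002, 0.77, -0.638], [-1.0, -0.0, 0.003]] [-36.2  38.2 105.7  -0.   36.    3.5]
```

View pics/c1y.png

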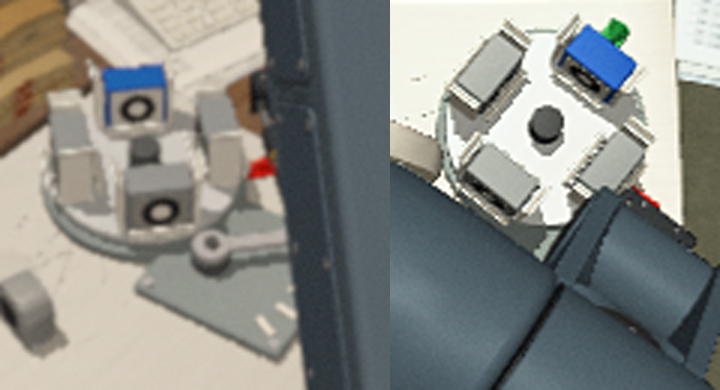

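The blue cassette is at the green pointer (600,50). Release, lift, and move clear for a last look.

Call:
{"name": "step_arm", "arguments": {"motion": [[[0,0,0,0,0,0,20],[0,0,0,0,0,0,40],[0,0,0,0,0,0,40],[0,0,0,0,0,0,40],[0,0,0,0,0,0,40],[0,0,0,0,0,10,40],[0,0,0,0,0,35,40],[0,0,0,0,0,70,40],[0,0,0,0,0,100,40],[0,0,0,-15,20,110,40],[0,0,0,-40,50,110,40],[0,0,0,-60,85,110,40]]]}}

```text
time_s: 34.77
position: [0.4104, -0.1213, 0.3403]
tcp_rot: [[0.003, 0.64, 0.769], [-0.002, 0.769, -0.64], [-1.0, 0.0, 0.004]]
force: [-0.7, 0.8, -0.0]
opening: 0.461
```

Call:
{"name": "step_arm", "arguments": {"motion": [[[0,0,0,-10,35,0,40],[0,0,0,-10,70,0,40],[0,0,0,-10,105,0,40],[0,0,0,-10,130,0,40],[0,0,0,-10,140,0,40],[0,0,0,-10,140,0,40],[0,0,0,-10,140,0,40],[0,0,0,-10,140,0,40]]]}}

```text
time_s: 35.43
position: [0.4011, 0.0182, 0.339]
tcp_rot: [[0.001, 0.638, 0.77], [-0.0, 0.77, -0.638], [-1.0, 0.0, 0.001]]
force: [0.1, 0.4, 0.3]
opening: 0.458
```

```bash
python3 - <<'E'
from m import *
c=grab("c2"); st()
k=c["top"]; f=c["scene"]["frame"][:,:,::-1]; g=k["frame"][:,:,::-1]
cv2.imwrite("pics/c2y.png",cv2.resize(g[160:290,320:430],None,fx=4.5,fy=4.5,interpolation=cv2.INTER_CUBIC))
h=hsv(k); m=(h[...,0]>100)&(h[...,0]<125)&(h[...,1]>120); b=blob(m,(320,160,430,290),20)
mm=b[0][2]; q=cloud(k)[mm]; print(b[0][0],b[0][1],np.median(q,0),np.percentile(q[:,2],[10,50,90]))
E
```

```text
t 35.5333 pos [0.4012 0.0179 0.3389] F [-0.36 -0.36  0.59] M [-0.   -0.01  0.04] open 40.0
[[0.0, 0.639, 0.769], [-0.0, 0.769, -0.639], [-1.0, 0.0, 0.0]] [-13.5  20.1 116.9  -0.   43.   26.2]
268 [388.73134328 178.28358209] [ 0.69672963 -0.22888938  0.08254506] [0.07931427 0.08254506 0.08600712]
```

View pics/c2y.png

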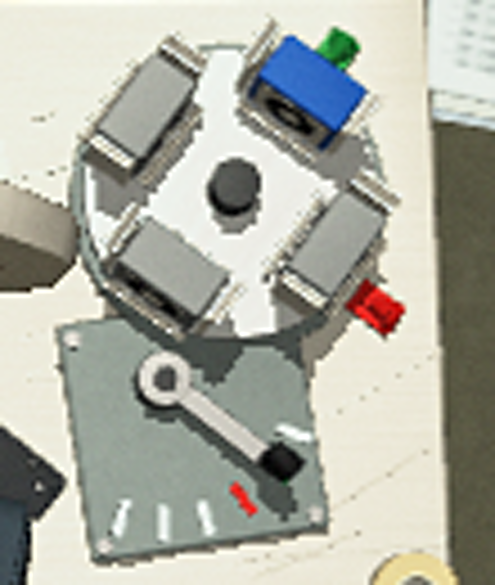

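View pics/c2_top.png

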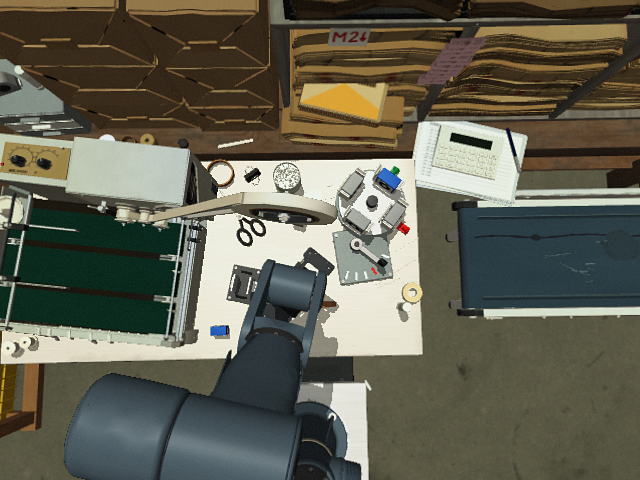

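The lever covers the green mark, and the blue cassette stands upright at the green pointer with its top at 82.5 mm. The bystanders in view (tub, scissors, glue stick, tape) are where they were, and the arm is clear. Handing in.

```bash
python3 -c "
from rig import bot
print(bot.hand_in())"
```

```text
the job is handed in; nothing more can be done
None
```

I did the whole job in the order asked and handed it in at about 35.5 s, but the cassette needed a second try at the pocket.

- **Lever to red:** I clicked it two notches, from 0.3 to 0.9. The empty pocket stood at the red pointer.
- **Moving the cassette:** I lifted the blue cassette out of the dock by its ends, stood it on the bare table and let go. I then gripped it across its broad faces and seated it in the pocket.
- **Last notch:** I clicked the lever once more, to the green mark.

**First try at the pocket:** the cassette's near end caught on a cheek and it tilted about 27° in the grip. I took it back to the table, where pressing it level peaked at about 30 N at the wrist. On release it dropped a few millimetres onto its base and stayed upright. I measured it again, regripped it, and the second insertion met no resistance until the pocket floor.

**Last checks:**
- The lever covers the green mark.
- The blue cassette stands upright at the green pointer. Its top read 82.5 mm, against 84 mm expected; it had read 83.2 mm before the last click.
- The bystanders I could see had not moved, and the robot touched nothing.
- In that last view the arm hid most of the dust brush and one small blue decoy. I had seen the brush unmoved after the second table stand.

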